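# Put the solids model together on its swivel base

## Task

Get the composite-solid model ready for the maths lesson: take the dust cap off the swivel base and put it in the tray, then set the stand on the swivel base, turned so that its three holes drop over the three studs and it sits fully home. Then, in the stand's pocket, stack the thick wooden block, on it all the thin wooden layers that are on the desk (in any order), and last the round-topped roof, flat side down, all lying flat and square to the pocket; leave the other things on the desk where they are.

Things in the scene. Friction and masses are not known exactly. Their poses are not given: they have to be found in the camera images.
- swivel_base: grey round metal base fixed to the desk, 172 mm across, 20 mm thick. Origin at the centre of its underside, z up. On its flat top stand a hub (see hub_top) and three steel studs, 10 mm across, 13 mm tall with tapered tips, on a circle of radius 64 mm about the hub, at 0, 120 and 240 degrees from its x axis
- hub_top (a point): centre of the top of the swivel base's round steel hub, 44 mm above the desk; the hub is 34 mm across and rises 24 mm above the base's flat top, its top rim chamfered by 4 mm. At the start the dust cap hides it
- stand_mid (a point): the stand, loose, plywood, about 0.45 kg: round flange below, riser block on it, pocket on top. This point: centre of the riser, 24 mm above the flange's underside; x along the pocket, z up. The riser is 105 mm long (x), 61 mm wide (y), 12 to 36 mm above the underside; grip it across its long sides, 61 mm apart. Home on the base this point is 44 mm above the desk, on the stud tips 57 mm
- flange_under (a point): centre of the underside of the stand's flange, same axes as stand_mid. The flange is 160 mm across, 12 mm thick, with a 37 mm bore in the middle (the hub goes up into it and the hollow riser) and three 14 mm holes on a circle of radius 64 mm, at 0, 120 and 240 degrees from its x axis. It can go on in any of the three turns; home, it lies on the base's flat top
- pocket_floor (a point): centre of the stand's pocket floor (the flat top of the riser, 36 mm above the flange's underside), same axes as stand_mid. Four aluminium corner angles 40 mm tall stand on it, leaving a pocket 95 mm (x) by 51 mm (y) inside, 105 by 61 mm outside; the middle 69 mm of both long sides is open, for the fingers
- dust_cap_mid (a point): grey plastic dust cap, an upside-down cup 56 mm across and 36 mm tall, 60 g, standing loosely over the hub on the base's flat top; this point is its centre, half-way up
- tray_floor (a point): centre of the inner floor (4 mm above the desk) of the fixed black open tray, 130 mm (x) by 150 mm (y) outside, 25 mm tall, walls 4 mm thick
- block_mid (a point): the thick wooden block, 90 (x) x 46 (y) x 24 mm (z), about 0.1 kg; this point is its centre. Lies flat on the desk
- layer1_mid (a point): a thin wooden layer, 90 (x) x 46 (y) x 12 mm (z), 50 g; this point is its centre. Two to four such layers are present. Lies flat on the desk
- layer2_mid (a point): another layer like layer1
- layer3_mid (a point): another layer like layer1
- layer4_mid (a point): another layer like layer1
- roof_mid (a point): the wooden roof, 90 mm long (x), 46 mm wide (y), 44 mm tall: straight upright sides up to 22 mm above its flat underside, above that a round-topped half cylinder of 22 mm radius along x; about 0.11 kg; this point is at half its height, 22 mm above the underside. Lies flat side down
- mug: bystander: white mug 80 mm across, 95 mm tall; origin at the centre of its underside
- stamp: bystander: wooden hand stamp, 34 mm across, 70 mm tall; origin at the centre of its underside
- eraser: bystander: board eraser 120 x 50 x 34 mm; origin at the centre of its underside
- stapler: bystander: stapler 150 x 36 x 44 mm; origin at the centre of its underside
- tape: bystander: roll of tape lying flat, 90 mm across, 24 mm tall; origin at the centre of its underside
- ink_pad: bystander: ink pad 110 x 70 x 17 mm; origin at the centre of its underside
Mind the look-alikes: they are no part of the job. Leave any white look-alike of the part that bears layer1_mid alone.

How it is judged:
By the outcome, as a careful person would: the job done as asked, in the order asked, and still so for the second after the job is handed in, with the robot touching nothing.
Of layer1, layer2, layer3, layer4 only 2 to 4 are there at a start; the rules pass over those that are not, and their reading is None.
At some moment in a run one of block, roof may be knocked a few centimetres aside while the robot is not near it.
Once in a run the grip may slacken for a moment while it holds something.
It also fails if it takes over 210 s, if anything falls off the work surface, if the arm or the gripper's body presses on something with over 40 N, if the wrist force passes 120 N, or if a joint passes its speed limit or range.

## Robot

A 7-joint arm with a two-finger parallel gripper is mounted at the origin on the work surface. World frame = base frame: x ahead of the robot, y to its left, z up, the work surface at z = 0. Lengths are in mm, angles in rad, forces in N, time in s.
With the tool pointing down it reaches from about 400 to 875 mm from the base axis. Payload 4.4 kg.
Tool frame: the origin (TCP) lies at the very end of the fingers, on their centre line; the grasp point (between the pads) lies 19 mm behind it; z points along the fingers, y is the line along which they close (so a half turn about z gives the same grasp; the last joint's range is limited). The gripper opens to 85 mm and grips with 20 to 120 N. Pads are 22 mm wide; open, the fingers measure 114 mm over their backs; the gripper's body (76 mm by 85 mm) begins 54 mm behind the grasp point. The pads swing forward as they close: fully open they stand 13 mm farther back than shut.
Start: joints at [1.043, 0.628, 0.038, 1.517, -0.027, 0.996, -0.02], TCP at [289.642, -581.915, 231.313] pointing down, gripper open.
Joint ranges: [-3.06, 3.06], [-0.37, 2.12], [-1.25, 1.32], [0.18, 2.47], [-1.1, 4.24], [0.23, 1.98], [-2.94, 2.94]. Speed limits (rad/s): [2.57, 2.57, 3.14, 3.14, 3.14, 3.14, 3.14].

## Interface

Orientations are given as [roll, pitch, yaw] about the fixed x, y, z axes, in that order (R = Rz(yaw) Ry(pitch) Rx(roll)).
In Python, from cell import sensors, get_image, camera_params, order gives the robot as it stands.
- The arm moves only by the shell command python3 -m inch 'ROWS' [OPENING]. ROWS is JSON, a list that holds one entry, the list of rows, each a list of 4 numbers: the shift along the tool's x, y, z in cm, then the turn about the tool's z in degrees. A call has 1 to 8 rows; each row is the pose to reach, as a shift and turn from the pose commanded when the call began, along the tool's axes at that moment; what a row does not reach only later rows make up. A row lasts 1/12 s, in which the tool goes at most 41.7 mm and 7.16 degrees, less where a joint would pass 70% of its speed; a pose out of reach is approached as far as the arm can. A call with a gripper value outside its range is refused whole. OPENING is the finger opening in cm, from 0 to 8.54, set as the call begins (- or left out, the last holds). The fingers move at their own pace and stop on an object; the grip force is fixed at half the most. Time passes only in rows, so rows that repeat a pose let the fingers close. It gives the time, the measured TCP pose, the force, the opening and the grip force at its end, in the units of the state.
- sensors.read_state(): the state, without advancing time (a new reading comes with each control period).
- get_image(name): name is "scene" or "top" or "wrist"; returns the picture (480x640x3 uint8, blue, green, red); there is no depth.
- camera_params(name): a dict with "mtx" (3x3 intrinsics, pixels), "rvec" (rotation vector, rad) and "tvec" (3), from world to camera coordinates, as OpenCV has them. Camera axes: x right, y down, z forward; pixel columns grow to the right and rows downward; lengths in mm; the calibration is good to about 2 mm. A picture is of the moment at which its call begins: read the wrist's pose just before it. camera_params takes no time and is no camera call; for the wrist camera it gives the pose at the moment of the call.
- order.finish_job(): hands the job in; it is judged then, once.
The state is a dict: "clock": time; "qpos": joint angles; "qd": joint speeds; "tau": joint torques, N m; "eef_pos": TCP position; "tool_rot": TCP orientation; "force": force on the tool from outside, world axes, zero at the start; "torque": the same for the moment, N m; "width": finger opening in mm; "gripper_force": force on a finger pad.
Only numpy, scipy, OpenCV 4.12 (cv2) and the standard library are available. Lean on these libraries where they do the work, as an engineer would, in place of code of your own. Each camera call takes 0.05 s, during which the arm holds its last target. There are 200 camera calls.

## Working session

There is one attempt and no reset: what is moved stays moved. The work goes in short steps, Python scripts to look and compute and a shell command to move; the robot and the scene stay as the last step left them, time stands still between calls to the robot, and variables do not carry over. Pictures are saved under pics/ and viewed, at most 14 in all, crops included, and the job is handed in when it is done.

```bash
ls; mkdir -p pics; python3 - <<'E'
from cell import sensors,get_image,camera_params
import cv2,json
print(sensors.read_state())
for n in("top","scene"):
    cv2.imwrite(f"pics/{n}0.png",get_image(n)); print(n,camera_params(n))
E
```

```text
pics
{'clock': 0.0, 'qpos': array([ 1.04319671,  0.62931524,  0.03840984,  1.51840385, -0.02698018,
        0.99628243, -0.01998336]), 'qd': array([-6.01922271e-05,  3.62905369e-04,  1.66132267e-04,  1.61533756e-04,
       -6.78897371e-04,  2.83330393e-04, -1.55567788e-04]), 'tau': array([-9.00336345e-04, -5.63389564e+01,  1.22615721e+00, -1.93439984e+01,
        1.10082712e-02,  1.04293157e-02,  3.88849113e-07]), 'eef_pos': array([ 289.36718037, -581.32532484,  230.39704985]), 'tool_rot': array([-3.13970100e+00,  2.17660042e-05,  4.61852235e-01]), 'force': array([-0.04642609, -0.62259384,  0.16315309]), 'torque': array([ 0.03202494, -0.00368998,  0.01781477]), 'gripper_force': 0.0, 'width': 85.50119844227706}
top {'mtx': array([[571.91148761,   0.        , 321.11312668],
       [  0.        , 571.91148761, 241.57976431],
       [  0.        ,   0.        ,   1.        ]]), 'rvec': array([ 2.17163   , -2.19586761,  0.10889352]), 'tvec': array([-106.6680463 ,  532.25443825, 1240.4352606 ])}
scene {'mtx': array([[551.98598162,   0.        , 311.59814849],
       [  0.        , 551.98598162, 234.186798  ],
       [  0.        ,   0.        ,   1.        ]]), 'rvec': array([ 1.48794965,  1.76211162, -0.98620259]), 'tvec': array([ 164.86828342, -213.5879096 , 1756.08109625])}
```

View pics/top0.png

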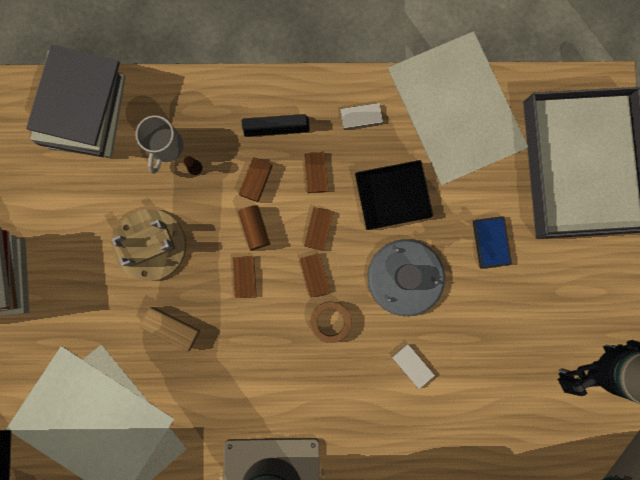

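View pics/scene0.png

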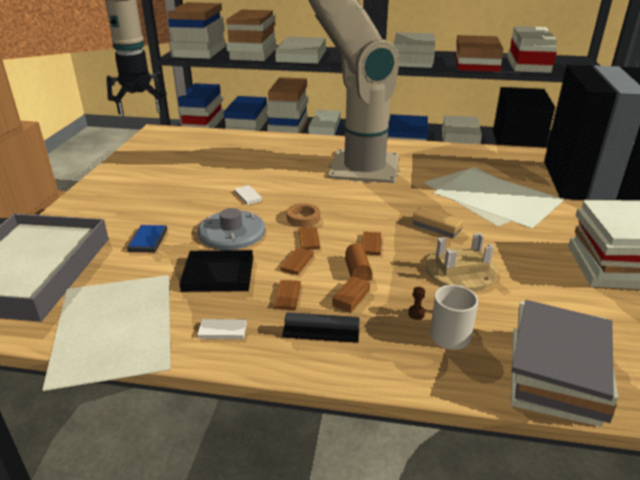

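The top view shows the swivel base at (407,277) with the dust cap on it, the black tray at (395,195), and the stand at (148,243). The roof is at (255,228). Five brown rectangles are at (257,180), (317,172), (319,229), (245,277) and (316,276). The white look-alikes are at (362,116) and (414,366). In the scene view the rectangle at (352,293), which is top (257,180), looks thicker than the others, so it is probably the block.

```bash
cat > h.py <<'E'
import cv2,numpy as np
from cell import sensors,get_image,camera_params
def cast(P,uv,z):
    R=cv2.Rodrigues(np.array(P["rvec"]))[0];C=-R.T@P["tvec"]
    uv=np.atleast_2d(uv).astype(float)
    d=np.c_[uv,np.ones(len(uv))]@np.linalg.inv(P["mtx"]).T@R
    return C+d*((z-C[2])/d[:,2])[:,None]
def proj(P,X):
    return cv2.projectPoints(np.float64(X).reshape(-1,1,3),P["rvec"],P["tvec"],P["mtx"],None)[0][:,0]
def grab(n):
    P=camera_params(n);return get_image(n),P
def rect(P,c,z):
    "min area rect of contour c cast on plane z: centre, long, short, yaw deg of long axis"
    w=cast(P,c.reshape(-1,2),z)[:,:2].astype(np.float32)
    (cx,cy),(a,b),t=cv2.minAreaRect(w)
    if a<b:a,b,t=b,a,t+90
    return np.round([cx,cy,a,b,(t+90)%180-90],1)
def tool(dx,dy):
    "world shift (mm) -> tool x,y shift in cm"
    R=rot();return np.round(R[:,:2].T@[dx,dy,0]/10,2)
def rot():
    from scipy.spatial.transform import Rotation as Ro
    return Ro.from_euler('xyz',sensors.read_state()["tool_rot"]).as_matrix()
def to(x,y,z,yaw=None):
    "world target TCP (mm), world yaw of closing (y) axis deg mod 180 -> row"
    s=sensors.read_state();R=rot();d=R.T@(np.array([x,y,z])-s["eef_pos"])/10
    r=0
    if yaw is not None:
        cur=np.degrees(np.arctan2(R[1,1],R[0,1]));r=-((yaw-cur+90)%180-90)
    print("row",np.round(d,2),"turn",np.round(r,1),"q7",s["qpos"][6].round(2))
def show(im,c,r,name,k=4):
    u,v=map(int,c);cv2.imwrite("pics/"+name,cv2.resize(im[max(0,v-r):v+r,max(0,u-r):u+r],None,fx=k,fy=k,interpolation=cv2.INTER_CUBIC))
E
python3 - <<'E'
from h import *
im=cv2.imread("pics/top0.png");P=camera_params("top")
hsv=cv2.cvtColor(im,cv2.COLOR_BGR2HSV)
for p in [(257,180),(317,172),(319,229),(245,277),(316,276),(253,228),(300,350)]:print(hsv[p[1],p[0]],end='')
m=cv2.inRange(hsv,(0,110,40),(12,255,255))
m=cv2.morphologyEx(m,cv2.MORPH_OPEN,np.ones((3,3)))
for c in cv2.findContours(m,0,1)[0]:
    if cv2.contourArea(c)>150:
        print(c.reshape(-1,2).mean(0).round(),[list(rect(P,c,z)) for z in(12,24)])
for n,uv,z in(("base",(407,277),20),("cap",(410,276),56),("stand",(150,243),40),("tray",(395,195),25)):print(n,cast(P,uv,z))
cv2.imwrite("pics/crop1.png",cv2.resize(im[100:350,80:450],None,fx=2.15,fy=2.15,interpolation=cv2.INTER_CUBIC))
E
```

```text
[ 12 174  94][ 12 176  94][ 12 170  93][ 12 178  89][ 12 174  91][ 13 172 101][ 17 132 147]base [[ 450.81664124 -301.45285586   20.        ]]
cap [[ 452.07564847 -302.07052581   56.        ]]
stand [[530.44729259 259.47414063  40.        ]]
tray [[ 633.31817551 -278.34290792   25.        ]]
```

View pics/crop1.png

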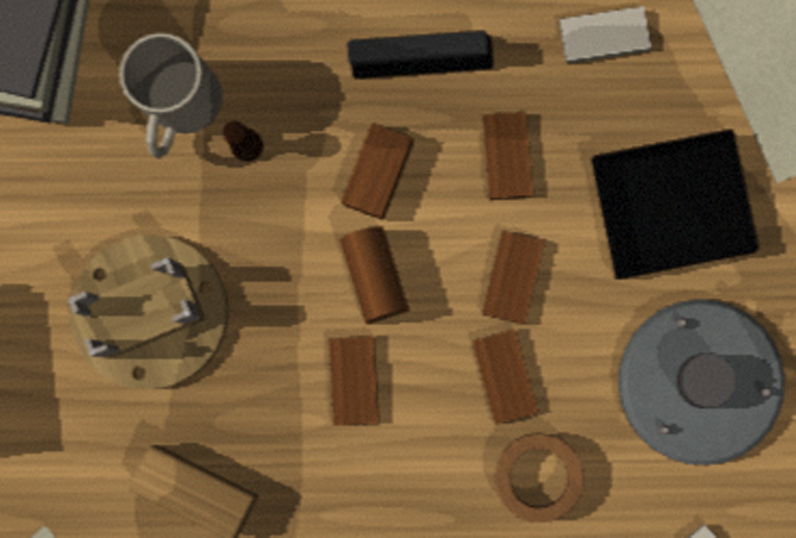

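The crop makes the choice clear. The thick block is at top (257,180): of the five flat pieces its shadow is the widest. The four thin layers are at top (317,172), (319,229), (245,277) and (316,276). The roof is the rounded one at (255,228). The white one at crop (605,35) is a look-alike. I'll move over the base next.

```bash
python3 - <<'E'
from h import *
im=cv2.imread("pics/top0.png");P=camera_params("top")
hsv=cv2.cvtColor(im,cv2.COLOR_BGR2HSV)
m=cv2.inRange(hsv,(5,150,40),(15,255,130))
m=cv2.morphologyEx(m,cv2.MORPH_OPEN,np.ones((3,3)))
for c in cv2.findContours(m,0,1)[0]:
    if 300<cv2.contourArea(c)<2500:
        print(c.reshape(-1,2).mean(0).round(),[list(map(float,rect(P,c,z))) for z in(12,24)])
s=np.array([(682,322),(766,390),(670,428)])/2.15+[80,100]
w=cast(P,s,33);print(w)
A=np.c_[2*w[:,:2],np.ones(3)];print(np.linalg.solve(A,(w[:,:2]**2).sum(1)))
print(rot().round(2)); to(452,-302,250)
E
```

```text
[244. 277.] [[455.8, 59.1, 89.5, 45.6, 3.3], [455.5, 57.7, 88.7, 45.2, 3.3]]
[314. 275.] [[458.2, -97.2, 89.9, 45.9, 14.7], [457.8, -97.2, 89.0, 45.5, 14.7]]
[318. 229.] [[561.2, -106.9, 90.0, 46.0, -13.5], [559.8, -106.8, 89.1, 45.6, -13.5]]
[254. 226.] [[566.9, 38.4, 94.9, 46.2, 17.2], [565.6, 37.1, 94.0, 45.8, 17.2]]
[255. 179.] [[674.7, 34.1, 92.7, 48.6, -20.8], [672.4, 32.9, 91.8, 48.1, -20.8]]
[316. 172.] [[690.0, -102.4, 91.2, 46.0, 4.4], [687.5, -102.4, 90.3, 45.6, 4.4]]
[[ 510.43402776 -279.26283083   33.        ]
 [ 440.20348116 -363.23544854   33.        ]
 [ 402.91418018 -264.59099704   33.        ]]
[    452.54304023    -302.20065814 -292242.93068099]
[[ 0.9   0.45 -0.  ]
 [ 0.45 -0.9   0.  ]
 [-0.   -0.   -1.  ]]
row [ 27.01 -17.77  -1.92] turn 0 q7 -0.02
```

```bash
python3 -m inch '[[[27,-17.8,-2,5],[27,-17.8,-2,5],[27,-17.8,-2,5],[27,-17.8,-2,5],[27,-17.8,-2,5],[27,-17.8,-2,5],[27,-17.8,-2,5],[27,-17.8,-2,5]]]' 
python3 -m inch '[[[0,0,0,0],[0,0,0,0]]]' 
python3 - <<'E'
from h import *
im,P=grab("wrist");cv2.imwrite("pics/w1.png",im);print(P)
to(452,-302,250,111);s=sensors.read_state();print(s["eef_pos"],s["clock"],s["qpos"])
E
```

```text
clock: 0.77
eef_pos: [453.6, -298.5, 251.3]
tool_rot: [-3.14, -0.001, 0.377]
force: [0.8, -0.4, -0.1]
width: 85.4
gripper_force: 0.0
clock: 0.93
eef_pos: [453.3, -299.9, 251.2]
tool_rot: [-3.141, -0.0, 0.38]
force: [-0.7, -0.0, -0.5]
width: 85.4
gripper_force: 0.0
{'mtx': array([[410.70170819,   0.        , 318.10172363],
       [  0.        , 410.70170819, 244.54133728],
       [  0.        ,   0.        ,   1.        ]]), 'rvec': array([-2.39352795,  1.6218993 ,  0.23722916]), 'tvec': array([-446.21607481,  253.37932029,  486.45638335])}
row [ 0.   -0.    0.11] turn 0.5 q7 -0.63
[ 451.98452563 -302.02297398  251.13983287] 0.9833 [ 0.5026173   0.45241526  0.05020311  1.79265102 -0.02728689  0.89764827
 -0.62998461]
```

View pics/w1.png

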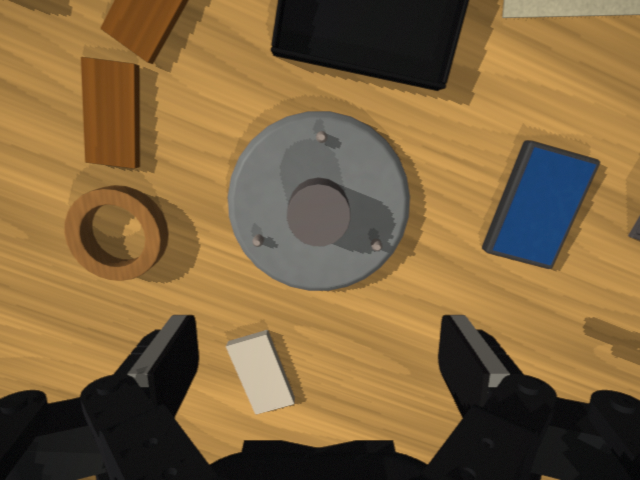

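The wrist view shows the stud tips at about (321,135), (257,240) and (376,246), and the cap top centred at (318,211). The tray's near edge is at the top of the picture.

```bash
python3 - <<'E'
from h import *
im=cv2.imread("pics/w1.png");P=camera_params("wrist")
w=cast(P,[(321,135),(257,240),(376,246)],33)[:,:2];print(w)
c=np.linalg.solve(np.c_[2*w,np.ones(3)],(w**2).sum(1))[:2];d=w-c
print("hub",c,np.hypot(*d.T),np.degrees(np.arctan2(d[:,1],d[:,0]))%120)
print("cap",cast(P,(318,212),56))
it=cv2.imread("pics/top0.png");T=camera_params("top")
m=cv2.inRange(it,(0,0,0),(28,28,28));n,_,st,ce=cv2.connectedComponentsWithStats(m)
for c in cv2.findContours(m,0,1)[0]:
    if cv2.contourArea(c)>1500: print(c.reshape(-1,2).mean(0),rect(T,c,25))
to(452,-302,60,111)
E
```

```text
[[ 509.78912979 -281.62060393]
 [ 402.21155548 -261.47641908]
 [ 436.84214524 -364.87029786]]
hub [ 450.12504103 -302.92484665] [63.35356537 63.35356537 63.35356537] [19.65011032 19.13796299 17.89739866]
cap [[ 451.51935419 -301.86799969   56.        ]]
[599.23843416 372.4911032 ] [ 250.2 -714.4  176.2  121.6   85.7]
[393.40084388 194.70042194] [ 634.5 -275.3  150.   129.7  -79.4]
row [ 0.02 -0.   19.11] turn 0.5 q7 -0.63
```

```bash
python3 -m inch '[[[0,0,10,0],[0,0,16,0],[0,0,16,0],[0,0,20,0],[0,0,22.2,0],[0,0,22.2,0],[0,0,22.2,0],[0,0,22.2,0]]]' 7.5
python3 -m inch '[[[0,0,0,0],[0,0,0,0],[0,0,0,0],[0,0,0,0],[0,0,0,0],[0,0,0,0],[0,0,0,0],[0,0,0,0]]]' 0
python3 -m inch '[[[0,0,-2,0],[0,0,-5,0],[0,0,-10,0],[0,0,-10,0],[0,0,-10,0]]]' 
python3 - <<'E'
from h import *
to(634,-275,70,100)
E
```

```text
clock: 1.65
eef_pos: [450.5, -303.8, 28.6]
tool_rot: [-3.141, 0.002, 0.372]
force: [0.8, -0.8, 0.9]
width: 75.0
gripper_force: 0.0
clock: 2.32
eef_pos: [453.0, -303.6, 31.5]
tool_rot: [3.138, -0.002, 0.374]
force: [-0.9, -1.3, 7.4]
width: 52.1
gripper_force: 63.2
clock: 2.73
eef_pos: [454.6, -303.9, 133.5]
tool_rot: [3.134, -0.005, 0.374]
force: [-0.3, 0.0, -1.5]
width: 52.1
gripper_force: 62.9
row [17.72  3.83  6.48] turn 11.5 q7 -0.62
```

```bash
python3 -m inch '[[[4,1,0,3],[8,2,0,6],[12,3,0,11],[17.7,3.8,0,11],[17.7,3.8,0,11],[17.7,3.8,6,11],[17.7,3.8,6,11],[17.7,3.8,6,11]]]'
python3 -m inch '[[[0,0,3,0],[0,0,5.4,0],[0,0,5.7,0],[0,0,5.7,0],[0,0,5.7,0]]]'
python3 -m inch '[[[0,0,0,0],[0,0,0,0],[0,0,0,0],[0,0,-3,0],[0,0,-7,0],[0,0,-11,0],[0,0,-15,0],[0,0,-18,0]]]' 7
python3 - <<'E'
from h import *
im,P=grab("wrist");cv2.imwrite("pics/w2.png",cv2.resize(im,(480,360)))
to(530,259,240)
E
```

```text
clock: 3.4
eef_pos: [626.5, -270.3, 62.8]
tool_rot: [-3.135, 0.01, 0.184]
force: [-0.9, 1.1, -1.6]
width: 52.2
gripper_force: 62.8
clock: 3.82
eef_pos: [630.7, -273.3, 12.8]
tool_rot: [3.141, -0.0, 0.182]
force: [-0.0, -0.5, -1.1]
width: 52.1
gripper_force: 72.6
clock: 4.48
eef_pos: [631.6, -273.4, 196.4]
tool_rot: [3.139, -0.003, 0.182]
force: [1.1, -1.4, -0.2]
width: 70.0
gripper_force: 0.0
row [ -0.57 -54.37  -4.16] turn 0 q7 -0.94
```

View pics/w2.png

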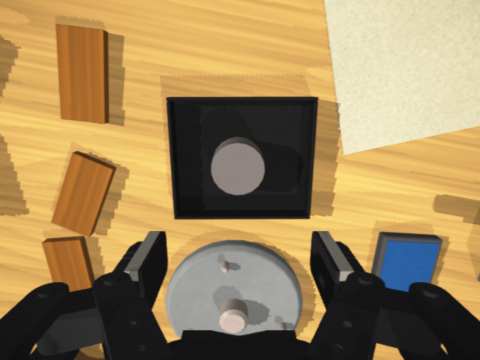

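The cap stands in the tray and the hub is uncovered at (232,318). Next I'll move over the stand.

```bash
python3 -m inch '[[[0,-40,-6,0],[0,-40,-6,0],[0,-40,-6,0],[0,-40,-6,0],[0,-40,-6,0],[0,-40,-6,0],[0,-40,-6,0],[0,-40,-6,0]]]'
python3 - <<'E'
from h import *
to(530,257,260)
E
```

```text
clock: 5.2
eef_pos: [570.1, 53.1, 242.2]
tool_rot: [-3.142, -0.0, 0.182]
force: [1.1, 0.5, 0.8]
width: 70.2
gripper_force: 0.0
row [ -0.24 -20.78  -1.78] turn 0 q7 -1.45
```

```bash
python3 -m inch '[[[-0.3,-20.8,-1.8,0],[-0.3,-20.8,-1.8,0],[-0.3,-20.8,-1.8,0],[-0.3,-20.8,-1.8,0],[-0.3,-20.8,-1.8,0],[-0.3,-20.8,-1.8,0],[-0.3,-20.8,-1.8,0],[-0.3,-20.8,-1.8,0]]]' 8.5
python3 - <<'E'
from h import *
im,P=grab("wrist");cv2.imwrite("pics/w3.png",im);s=sensors.read_state();print(s["eef_pos"],s["qpos"],camera_params("wrist"))
E
```

```text
clock: 5.87
eef_pos: [530.1, 254.7, 259.6]
tool_rot: [3.141, 0.0, 0.183]
force: [-0.1, -0.4, 0.3]
width: 84.9
gripper_force: 0.0
[530.48224556 253.63890751 259.66736578] [-0.58232511  0.5108365   0.13605156  1.6643582  -0.07885008  0.97223301
 -1.80891715] {'mtx': array([[410.70170819,   0.        , 318.10172363],
       [  0.        , 410.70170819, 244.54133728],
       [  0.        ,   0.        ,   1.        ]]), 'rvec': array([-2.23051568,  1.86027912,  0.27033112]), 'tvec': array([153.80880812, 497.41796627, 568.91819739])}
```

View pics/w3.png

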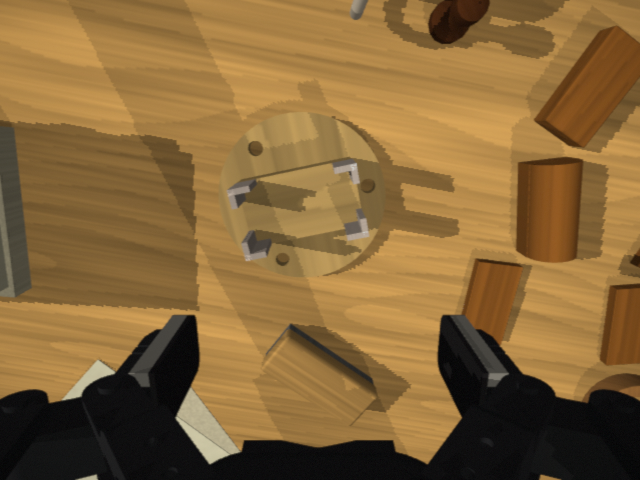

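Wrist view of the stand: the flange holes are at (255,149), (367,185) and (282,259). The corner angles are at about (240,193), (347,170), (357,228) and (257,247).

```bash
cat >> h.py <<'E'
def holes(P,im,uv,z):
    g=cv2.GaussianBlur(cv2.cvtColor(im,cv2.COLOR_BGR2GRAY),(3,3),0);o=[]
    for u,v in uv:  # dark blob centroid
        p=255-g[v-8:v+9,u-8:u+9].astype(float);p=np.clip(p-np.percentile(p,75),0,None)
        y,x=np.mgrid[-8:9,-8:9];o.append((u+(p*x).sum()/p.sum(),v+(p*y).sum()/p.sum()))
    w=cast(P,o,z)[:,:2];c=np.linalg.solve(np.c_[2*w,np.ones(3)],(w**2).sum(1))[:2];d=w-c
    print(np.round(o,1).tolist(),"c",c,"mean",w.mean(0),np.hypot(*d.T),np.degrees(np.arctan2(d[:,1],d[:,0])))
E
python3 - <<'E'
from h import *
im=cv2.imread("pics/w3.png");P=camera_params("wrist")
holes(P,im,[(367,185),(255,149),(282,259)],10)
print(cast(P,[(240,193),(347,170),(357,228),(257,247)],76),cast(P,[(240,193),(347,170),(357,228),(257,247)],76).mean(0))
c=cast(P,[(302,193)],12)
E
```

```text
[[370.4, 187.7], [252.5, 150.2], [280.7, 261.8]] c [526.85444067 267.95315751] mean [525.98440542 269.05042887] [66.30284569 66.30284569 66.30284569] [-68.63505752  54.39873374 170.33779308]
[[536.67111927 317.9933133   76.        ]
 [569.82044508 237.60973524  76.        ]
 [525.21714138 220.16668088  76.        ]
 [494.42454226 298.43854863  76.        ]] [531.533312   268.55206951  76.        ]
```

```bash
python3 - <<'E'
from h import *
P=camera_params("wrist")
for z in(8,12):
    w=cast(P,[(367,185),(255,149),(282,259)],z)[:,:2];d=w-w.mean(0);print(w.mean(0),np.hypot(*d.T),np.degrees(np.arctan2(d[:,1],d[:,0])))
to(529,268,180,22)
E
python3 -m inch '[[[0,-1.4,0,-7],[0,-1.4,0,-14],[0,-1.4,0,-21],[0,-1.4,2,-28],[0,-1.4,4,-35],[0,-1.4,6,-42],[0,-1.4,7,-49],[0,-1.4,7,-56]]]'
python3 -m inch '[[[0,0,0,-7],[0,0,0,-14],[0,0,0,-21],[0,0,0,-28],[0,0,0,-35],[0,0,0,-42],[0,0,0,-45.5],[0,0,0,-45.5]]]'
python3 - <<'E'
from h import *
im,P=grab("wrist");show(im,(320,240),240,"w4.png",1)
to(529,268,100,22)
E
```

```text
[527.83600435 269.35449077] [64.61492732 63.91919134 64.44470212] [-67.38615223  52.43378675 171.98860985]
[528.5844142  269.33240409] [63.95876525 63.27009444 63.79026869] [-67.38615223  52.43378675 171.98860985]
row [ 0.11 -1.45  7.96] turn 78.4 q7 -1.81
clock: 6.58
eef_pos: [526.8, 265.5, 187.0]
tool_rot: [-3.139, 0.005, 1.162]
force: [-0.3, -0.2, 0.7]
width: 85.2
gripper_force: 0.0
clock: 7.25
eef_pos: [528.5, 266.4, 189.5]
tool_rot: [-3.141, 0.001, 1.952]
force: [-0.9, 0.5, 0.1]
width: 84.8
gripper_force: 0.0
row [0.11 0.11 8.96] turn -0.3 q7 -0.39
```

View pics/w4.png

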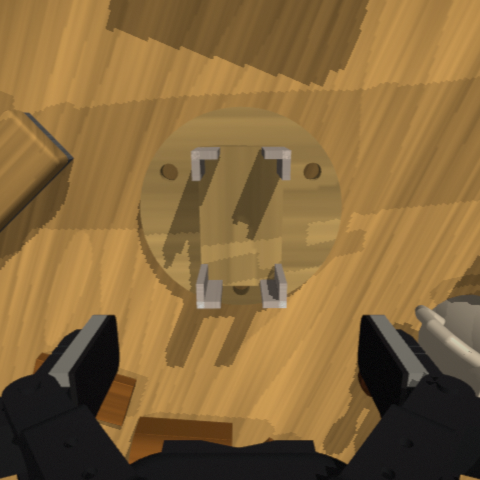

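Tool and stand are square to each other: the riser is centred at about column 241 and the corner angles are symmetric about it. Descending to grip the riser.

```bash
python3 -m inch '[[[0.2,0,4,0],[0.2,0,8,0],[0.2,0,12,0],[0.2,0,15,0],[0.2,0,17,0],[0.2,0,17.8,0],[0.2,0,17.8,0],[0.2,0,17.8,0]]]' 8.5
python3 -m inch '[[[0,0,0,0],[0,0,0,0],[0,0,0,0],[0,0,0,0],[0,0,0,0],[0,0,0,0],[0,0,0,0],[0,0,0,0]]]' 0
python3 -m inch '[[[0,0,-0.5,0],[0,0,-1,0],[0,0,-3,0],[0,0,-5,0],[0,0,-7,0],[0,0,-9,0],[0,0,-11,0],[0,0,-11,0]]]' 
python3 - <<'E'
from h import *
to(530,0,150,-10.5)
to(451,-302,150,-10.5)
E
```

```text
clock: 7.97
eef_pos: [527.5, 270.7, 12.3]
tool_rot: [3.141, 0.0, 1.953]
force: [0.4, 0.4, 0.4]
width: 84.9
gripper_force: 0.0
clock: 8.63
eef_pos: [528.2, 271.5, 13.9]
tool_rot: [3.138, -0.0, 1.954]
force: [-1.0, -0.5, 5.1]
width: 59.8
gripper_force: 66.3
clock: 9.3
eef_pos: [528.8, 272.1, 125.8]
tool_rot: [3.135, -0.001, 1.954]
force: [0.8, 1.1, -4.8]
width: 59.8
gripper_force: 40.6
row [-25.28 -10.04  -2.52] turn 32.4 q7 -0.43
row [-50.34 -28.65  -2.67] turn 32.4 q7 -0.43
```

```bash
python3 -m inch '[[[-3,-1.7,0,4],[-6,-3.4,0,8],[-9,-5.1,0,12],[-12,-6.8,0,16],[-15,-8.5,0,20],[-18,-10.3,0,24],[-21,-12,0,28],[-24,-13.7,0,32]]]'
python3 - <<'E'
from h import *
print(sensors.read_state()["gripper_force"],sensors.read_state()["width"])
to(451,-302,130,-10.5)
E
```

```text
clock: 9.97
eef_pos: [488.3, -4.5, 121.1]
tool_rot: [-3.14, 0.0, 1.392]
force: [1.0, -0.6, -5.6]
width: 59.4
gripper_force: 74.9
74.92058157920837 59.39270313035415
row [-29.94   1.61  -0.88] turn 0.3 q7 -0.45
```

```bash
python3 -m inch '[[[-4,0.2,-0.5,0],[-8,0.4,-0.5,0],[-12,0.6,-0.5,0],[-16,0.8,-0.5,0],[-20,1.1,-0.5,0],[-24,1.3,-0.5,0],[-28,1.5,-0.5,0],[-29.9,1.6,-0.5,0]]]'
python3 -m inch '[[[0,0,0,0],[0,0,0,0],[0,0,0,0]]]'
python3 - <<'E'
from h import *
to(451,-302,130,-10.5)
im,P=grab("wrist");cv2.imwrite("pics/w5.png",im)
im,P=grab("top");show(im,(407,270),70,"t5.png",6)
E
```

```text
clock: 10.63
eef_pos: [450.4, -306.9, 125.8]
tool_rot: [-3.14, 0.004, 1.389]
force: [0.5, -2.3, -4.9]
width: 59.6
gripper_force: 74.9
clock: 10.88
eef_pos: [452.6, -298.8, 125.9]
tool_rot: [-3.14, -0.002, 1.396]
force: [0.4, 0.8, -4.6]
width: 59.6
gripper_force: 74.9
row [-0.34 -0.11 -0.41] turn 0.5 q7 0.1
```

View pics/w5.png

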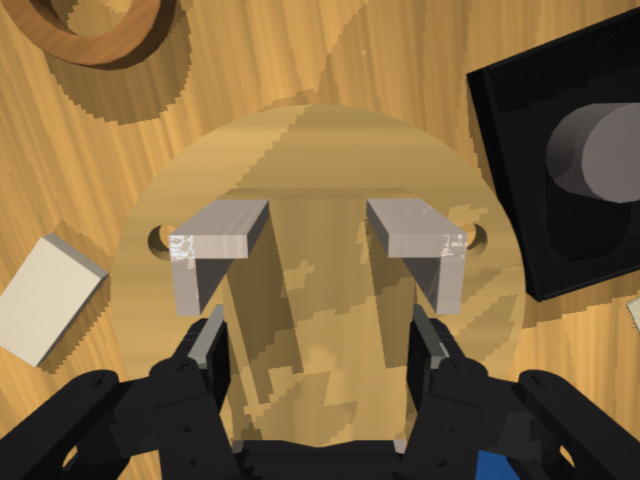

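The wrist view shows the stand held square in the fingers. The flange edge is at about (110,305), (320,104) and (525,300), and the two far holes are partly visible at (161,240) and (475,238).

```bash
python3 - <<'E'
from h import *
P=camera_params("wrist");s=sensors.read_state();print(s["eef_pos"])
z=s["eef_pos"][2]-1.9
w=cast(P,[(110,305),(320,104),(525,300)],z)[:,:2]
c=np.linalg.solve(np.c_[2*w,np.ones(3)],(w**2).sum(1))[:2];print("flange c",c,np.hypot(*(w-c).T))
h=cast(P,[(161,240),(475,238)],z)[:,:2];d=h-c;print(h,np.hypot(*d.T),np.degrees(np.arctan2(d[:,1],d[:,0])), np.hypot(*(h[0]-h[1])))
R=rot();print("tool x",np.degrees(np.arctan2(R[1,0],R[0,0])))
im=cv2.imread("pics/w5.png");cv2.imwrite("pics/w5c.png",cv2.resize(im[90:330,90:540],None,fx=1.7,fy=1.7))
E
```

```text
[ 453.31865458 -298.19343128  126.36804916]
flange c [ 452.03322984 -299.11146561] [79.83259417 79.83259417 79.83259417]
[[ 401.3804653  -257.00018071]
 [ 514.46452842 -275.97605757]] [65.87156345 66.58013328] [140.26081676  20.33338944] 114.66511777499912
tool x 80.09950013998802
```

View pics/t5.png

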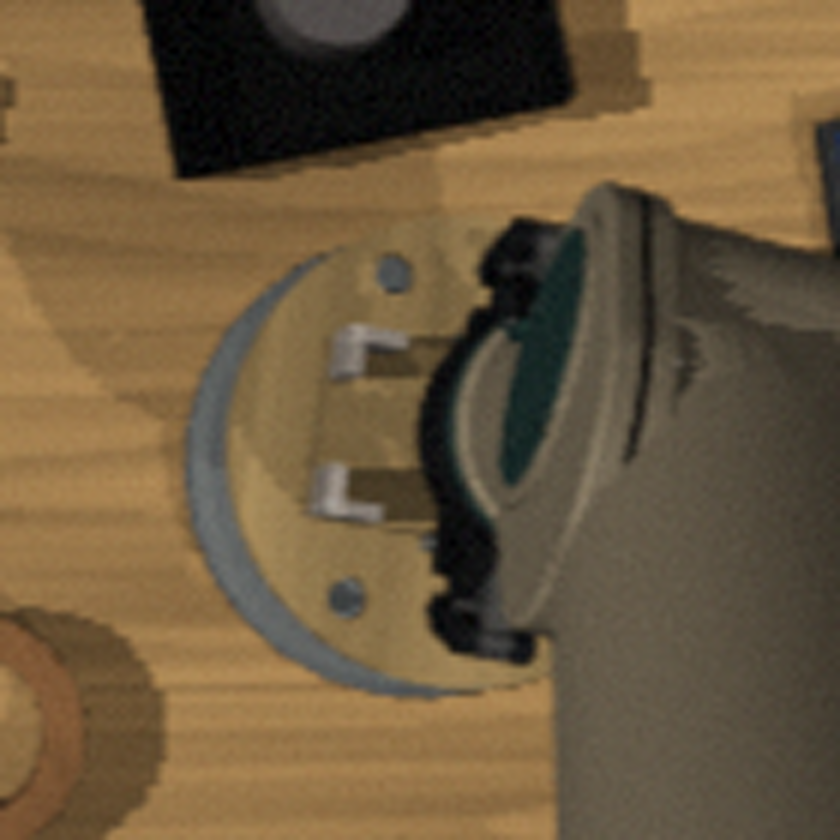

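The top view shows the stand over the base with studs roughly under the holes: grey is visible through the holes at crop (393,273) and (347,598). I'll shift by the measured offset and lower it guardedly.

```bash
python3 -m inch '[[[-0.34,0,2,0.4],[-0.34,0,4,0.4],[-0.34,0,6,0.4],[-0.34,0,6.3,0.4],[-0.34,0,6.3,0.4],[-0.34,0,6.3,0.4]]]'
python3 - <<'E'
from h import *
to(451,-302,58,-10.5)
im,P=grab("wrist");cv2.imwrite("pics/w6.png",im)
E
python3 -m inch '[[[0,0,0.4,0],[0,0,0.8,0],[0,0,1.2,0],[0,0,1.2,0],[0,0,1.2,0]]]'

```

```text
clock: 11.48
eef_pos: [453.4, -302.7, 64.3]
tool_rot: [3.141, -0.0, 1.39]
force: [-0.5, 0.0, -4.5]
width: 59.2
gripper_force: 74.7
row [ 0.03 -0.25  0.63] turn 0.1 q7 0.07
clock: 11.95
eef_pos: [451.6, -301.9, 51.4]
tool_rot: [-3.139, -0.002, 1.389]
force: [-2.3, 3.6, -3.9]
width: 59.6
gripper_force: 74.9
```

```bash
python3 -m inch '[[[0,0,0.3,0],[0,0,0.6,0],[0,0,0.8,0],[0,0,0.8,0],[0,0,0.8,0]]]'
python3 -m inch '[[[0,0,0.3,0],[0,0,0.6,0],[0,0,0.6,0],[0,0,0.6,0]]]'

```

```text
clock: 12.37
eef_pos: [451.4, -301.7, 43.0]
tool_rot: [-3.139, -0.002, 1.389]
force: [-1.5, 4.9, -6.6]
width: 59.4
gripper_force: 74.9
clock: 12.7
eef_pos: [451.4, -301.7, 37.0]
tool_rot: [-3.138, -0.002, 1.389]
force: [-0.9, 4.0, -7.2]
width: 59.7
gripper_force: 74.9
```

```bash
python3 -m inch '[[[0,0,0.2,0],[0,0,0.3,0],[0,0,0.4,0],[0,0,0.4,0],[0,0,0.4,0]]]'
python3 -m inch '[[[0,0,0.1,0],[0,0,0.1,0],[0,0,0.1,0]]]'

```

```text
clock: 13.12
eef_pos: [451.4, -301.7, 34.2]
tool_rot: [-3.139, -0.002, 1.389]
force: [-4.6, 7.6, 5.5]
width: 59.3
gripper_force: 76.1
clock: 13.37
eef_pos: [451.4, -301.7, 34.1]
tool_rot: [-3.139, -0.001, 1.389]
force: [-7.7, 8.0, 13.4]
width: 59.7
gripper_force: 77.1
```

```bash
python3 -m inch '[[[0,0,0,0],[0,0,0,0],[0,0,0,0],[0,0,0,0],[0,0,-3,0],[0,0,-7,0],[0,0,-11,0],[0,0,-15,0]]]' 8.5
python3 -m inch '[[[0,0,-4,0],[0,0,-6,0],[0,0,-6,0],[0,0,-6,0],[0,0,-6,0]]]'
python3 - <<'E'
from h import *
im,P=grab("wrist");print(sensors.read_state()["eef_pos"]);cv2.imwrite("pics/w7.png",im)
np.save("P7.npy",P,allow_pickle=True)
im,P=grab("top");cv2.imwrite("pics/t7.png",im)
hsv=cv2.cvtColor(im,cv2.COLOR_BGR2HSV)
m=cv2.morphologyEx(cv2.inRange(hsv,(5,150,40),(15,255,130)),cv2.MORPH_OPEN,np.ones((3,3)))
for c in cv2.findContours(m,0,1)[0]:
    if 300<cv2.contourArea(c)<2500: print(c.reshape(-1,2).mean(0).round(),rect(P,c,12),rect(P,c,24))
to(672,33,220,69)
E
```

```text
clock: 14.03
eef_pos: [452.5, -303.6, 184.3]
tool_rot: [3.142, -0.0, 1.388]
force: [0.5, -1.4, -0.2]
width: 84.9
gripper_force: 0.0
clock: 14.45
eef_pos: [451.9, -303.5, 241.9]
tool_rot: [-3.14, -0.0, 1.388]
force: [-0.1, 0.3, 0.3]
width: 85.0
gripper_force: 0.0
[ 451.65744098 -303.22885445  241.347823  ]
[244. 277.] [455.8  59.   89.5  45.9   3.3] [455.5  57.6  88.7  45.5   3.3]
[314. 275.] [458.2 -97.1  89.9  46.2  14.7] [457.8 -97.1  89.   45.8  14.7]
[318. 228.] [ 561.3 -107.2   90.4   46.1  -14.5] [ 560.  -107.1   89.5   45.7  -14.5]
[253. 227.] [566.6  38.2  96.8  46.2  17.4] [565.3  36.9  95.8  45.8  17.4]
[255. 179.] [674.6  34.   92.4  48.9 -21.1] [672.2  32.8  91.5  48.4 -21.1]
[316. 172.] [ 690.2 -102.4   90.5   46.1    4. ] [ 687.7 -102.4   89.6   45.7    4. ]
row [37.05 15.58  2.12] turn -79.4 q7 0.17
```

View pics/w7.png

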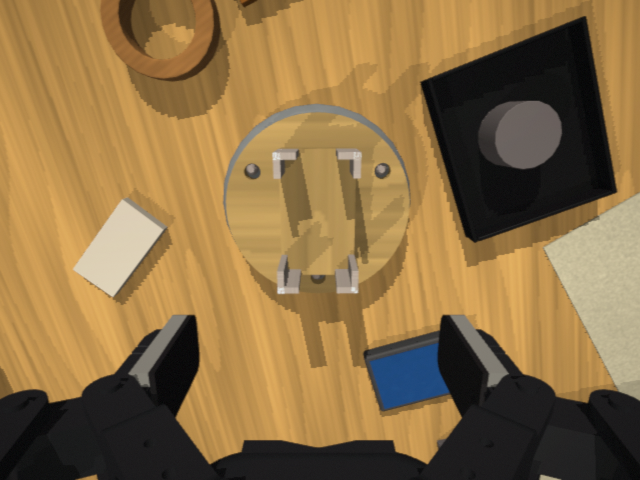

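The stand is home: stud tips show in all three holes at (252,171), (383,171) and (318,279). The pocket's corner posts run from (273,151) to (358,293).

```bash
python3 - <<'E'
from h import *
P=np.load("P7.npy",allow_pickle=True).item()
R=cv2.Rodrigues(P["rvec"])[0];print("cam",-R.T@P["tvec"],R[2])
for z in (56,96):
    w=cast(P,[(273,151),(362,151),(278,293),(358,293)],z)[:,:2];print(z,w.round(1).tolist(),w.mean(0),np.hypot(*(w[0]-w[1])),np.hypot(*(w[2]-w[3])),np.hypot(*(w[0]-w[2])))
w=cast(P,[(252,171),(383,171),(318,279)],32)[:,:2];d=w-w.mean(0);print(w.mean(0),np.hypot(*d.T),np.degrees(np.arctan2(d[:,1],d[:,0])))
E
```

```text
cam [ 464.3766534  -231.29948967  384.19809025] [-0.05241265 -0.28317213 -0.95763587]
56 [[425.6, -246.9], [494.0, -259.6], [404.3, -365.1], [472.4, -377.7]] [ 449.09122714 -312.31403607] 69.50689533649533 69.21319068659477 120.06731233225086
96 [[430.4, -245.0], [490.4, -256.1], [411.7, -348.8], [471.4, -359.8]] [ 450.95417841 -302.4401765 ] 61.035560810034646 60.777652181942194 105.43379484401558
[ 450.63405127 -303.43234851] [64.7083568  64.46847269 65.54151362] [ 139.10951255   20.08788399 -100.22059388]
```

Pocket centre is (451.0, -302.4), with its long axis at 79.8°. Next I'll go to the block.

```bash
cat >> h.py <<'E'
def near(zt,guess,zfin,name=None,lo=(5,120,40),hi=(16,255,255)):
    "wrist view: brown rect whose top face at zt nearest guess; prints rows to it"
    im,P=grab("wrist")
    if name: cv2.imwrite("pics/"+name,im)
    m=cv2.inRange(cv2.cvtColor(im,cv2.COLOR_BGR2HSV),lo,hi)
    m=cv2.morphologyEx(m,cv2.MORPH_OPEN,np.ones((5,5)));best=None
    for c in cv2.findContours(m,0,1)[0]:
        if cv2.contourArea(c)>1500:
            r=rect(P,c,zt);d=np.hypot(r[0]-guess[0],r[1]-guess[1])
            if best is None or d<best[0]:best=(d,r,c.reshape(-1,2).min(0),c.reshape(-1,2).max(0))
    print(best);r=best[1];to(r[0],r[1],zfin,r[4]+90)
E
python3 -m inch '[[[3.5,1.5,0,-7],[7,3,0,-14],[10.5,4.4,0,-21],[14,5.9,0,-28],[17.5,7.4,0,-35],[21,8.9,0,-42],[24.5,10.3,0,-49],[28,11.8,0,-56]]]'
python3 - <<'E'
from h import *
to(672,33,200,69)
E
```

```text
clock: 15.22
eef_pos: [619.4, -47.9, 241.0]
tool_rot: [-3.14, -0.002, 2.372]
force: [1.0, -0.8, -0.2]
width: 85.1
gripper_force: 0.0
row [1.84 9.48 4.09] turn -23.1 q7 0.49
```

```bash
python3 -m inch '[[[0.6,3,1,-7],[1.2,6,2,-14],[1.8,9,3,-21],[1.8,9.5,4,-23],[1.8,9.5,4,-23],[1.8,9.5,4,-23],[1.8,9.5,4,-23],[1.8,9.5,4,-23]]]'
python3 - <<'E'
from h import *
near(24,(672,33),12,"w8.png")
E
```

```text
clock: 15.88
eef_pos: [672.9, 29.0, 203.2]
tool_rot: [-3.141, 0.001, 2.764]
force: [-0.5, -0.4, 0.1]
width: 85.0
gripper_force: 0.0
(np.float64(1.1401754250991647), array([671.3,  33.9,  89.7,  45.6, -21.5]), array([295, 156], dtype=int32), array([353, 266], dtype=int32))
row [ 0.36  0.39 19.15] turn -0.1 q7 0.71
```

View pics/w8.png

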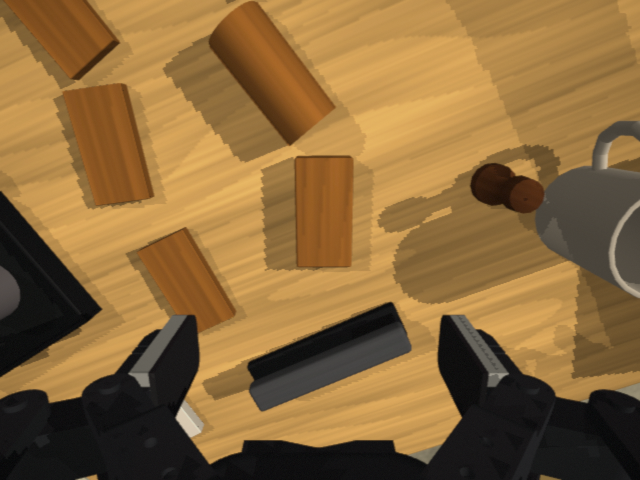

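The wrist view shows the block alone at (324,212), square to the tool. It measures 89.7 x 45.6 mm when cast at 24 mm height, which confirms it is the thick one. Gripping it.

```bash
python3 -m inch '[[[0.36,0.39,4,0],[0.36,0.39,8,0],[0.36,0.39,12,0],[0.36,0.39,16,0],[0.36,0.39,19,0],[0.36,0.39,19.7,0],[0.36,0.39,19.7,0],[0.36,0.39,19.7,0]]]' 7.5
python3 -m inch '[[[0,0,0,0],[0,0,0,0],[0,0,0,0],[0,0,0,0],[0,0,0,0],[0,0,0,0],[0,0,0,0]]]' 0
python3 -m inch '[[[0,0,-1,0],[0,0,-4,0],[0,0,-8,0],[0,0,-12,0],[0,0,-14,0],[0,0,-14,0],[0,0,-14,0]]]' 
python3 - <<'E'
from h import *
to(451,-302.4,160,-10.2)
E
```

```text
clock: 16.6
eef_pos: [672.3, 35.8, 7.5]
tool_rot: [3.14, 0.002, 2.766]
force: [-0.2, 0.4, 1.0]
width: 75.3
gripper_force: 0.0
clock: 17.18
eef_pos: [673.0, 36.0, 8.6]
tool_rot: [3.14, 0.004, 2.767]
force: [-0.7, -0.7, 7.9]
width: 44.5
gripper_force: 63.0
clock: 17.77
eef_pos: [672.0, 35.9, 148.3]
tool_rot: [3.14, 0.004, 2.767]
force: [-0.4, 0.1, -0.8]
width: 44.5
gripper_force: 62.2
row [  8.19 -39.57  -1.25] turn 78.8 q7 0.66
```

```bash
python3 -m inch '[[[0.7,-3.5,-0.5,7],[1.4,-7,-1,14],[2.1,-10.5,-1.2,21],[2.9,-14,-1.2,28],[3.6,-17.5,-1.2,35],[4.3,-21,-1.2,42],[5,-24.3,-1.2,49],[5.7,-27.7,-1.2,56]]]'
python3 - <<'E'
from h import *
to(451,-302.4,160,-10.2)
E
```

```text
clock: 18.43
eef_pos: [514.4, -202.1, 156.6]
tool_rot: [-3.139, -0.001, 1.784]
force: [-0.0, -0.1, -0.2]
width: 44.3
gripper_force: 62.1
row [-8.46 -8.31 -0.33] turn 22.4 q7 0.21
```

```bash
python3 -m inch '[[[-2.8,-2.8,0,7],[-5.6,-5.6,0,14],[-8,-8,0,20],[-8.5,-8.3,0,22.4],[-8.5,-8.3,0,22.4],[-8.5,-8.3,0,22.4],[-8.5,-8.3,0,22.4],[-8.5,-8.3,0,22.4]]]'
python3 - <<'E'
from h import *
to(451,-302.4,110,-10.2)
im,P=grab("wrist");cv2.imwrite("pics/w9.png",im);np.save("P9.npy",P,allow_pickle=True)
to(451,-302.4,110,-10.2)
E
```

```text
clock: 19.1
eef_pos: [455.3, -300.0, 157.5]
tool_rot: [-3.142, -0.001, 1.403]
force: [0.4, 0.3, -1.3]
width: 44.3
gripper_force: 62.1
row [-0.32 -0.38  4.75] turn 0.6 q7 0.11
row [-0.29 -0.38  4.76] turn 0.6 q7 0.11
```

View pics/w9.png

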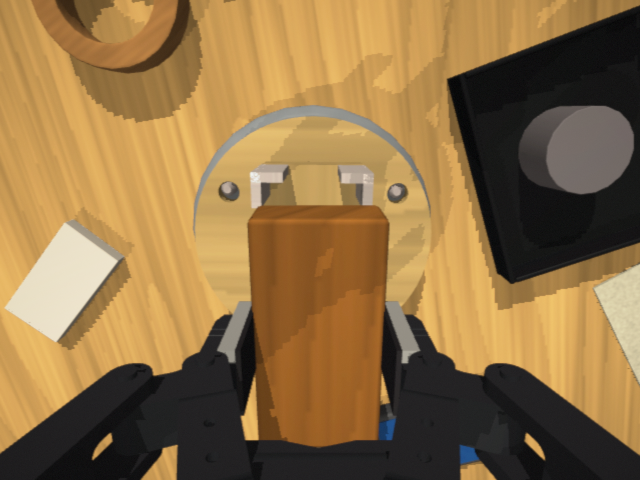

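The block is held square. Its front top edge runs (249,220) to (388,220), and the pocket's front posts are at (251,170) and (373,170). I'll work out how far the block sits from the TCP.

```bash
python3 - <<'E'
from h import *
P=np.load("P9.npy",allow_pickle=True).item();s=sensors.read_state();R=rot();t=s["eef_pos"]
w=cast(P,[(249,220),(388,220)],t[2]+15.4);print("block front in tool",(w.mean(0)-t)@R, np.hypot(*(w[0]-w[1])[:2]))
w=cast(P,[(251,170),(373,170)],96);print("post front in tool",(w.mean(0)-t)@R,np.hypot(*(w[0]-w[1])[:2]));print(t)
E
```

```text
block front in tool [ 43.49737382  -0.73478473 -15.35050154] 44.035304263780944
post front in tool [50.48771226 -3.77639191 61.62444116] 59.947573622364864
[ 455.17971766 -300.26292663  157.56682751]
```

```bash
python3 -m inch '[[[-0.13,-0.35,0,0.5],[-0.13,-0.35,2,0.5],[-0.13,-0.35,4,0.5],[-0.13,-0.35,5,0.5],[-0.13,-0.35,5,0.5],[-0.13,-0.35,5,0.5]]]'
python3 -m inch '[[[0,0,0.7,0],[0,0,1.4,0],[0,0,2.1,0],[0,0,2.8,0],[0,0,3.2,0],[0,0,3.2,0],[0,0,3.2,0]]]'
python3 -m inch '[[[0,0,0.4,0],[0,0,0.8,0],[0,0,1,0],[0,0,1,0],[0,0,1,0]]]'

```

```text
clock: 19.65
eef_pos: [450.5, -302.4, 107.6]
tool_rot: [-3.141, -0.0, 1.391]
force: [-0.0, -1.1, 0.1]
width: 44.6
gripper_force: 62.2
clock: 20.23
eef_pos: [450.4, -302.7, 75.4]
tool_rot: [-3.141, -0.0, 1.39]
force: [-0.8, -0.0, 0.2]
width: 44.3
gripper_force: 62.2
clock: 20.65
eef_pos: [450.5, -302.7, 65.6]
tool_rot: [-3.141, -0.0, 1.39]
force: [-0.9, 0.2, -0.5]
width: 44.5
gripper_force: 62.2
```

```bash
python3 -m inch '[[[0,0,0.15,0],[0,0,0.15,0],[0,0,0.15,0]]]'
python3 -m inch '[[[0,0,0,0],[0,0,0,0],[0,0,0,0],[0,0,-4,0],[0,0,-8,0],[0,0,-12,0],[0,0,-12,0],[0,0,-12,0]]]' 7.5
python3 - <<'E'
from h import *
im,P=grab("wrist");cv2.imwrite("pics/w10.png",im)
to(458,-97,170,104.7)
E
```

```text
clock: 20.9
eef_pos: [450.8, -302.9, 64.6]
tool_rot: [3.141, 0.0, 1.39]
force: [-0.3, 0.3, 2.2]
width: 44.5
gripper_force: 62.4
clock: 21.57
eef_pos: [452.0, -303.7, 186.7]
tool_rot: [3.137, 0.002, 1.39]
force: [0.1, -0.5, 0.3]
width: 75.5
gripper_force: 0.0
row [20.4  -2.98  1.47] turn 64.9 q7 0.12
```

View pics/w10.png

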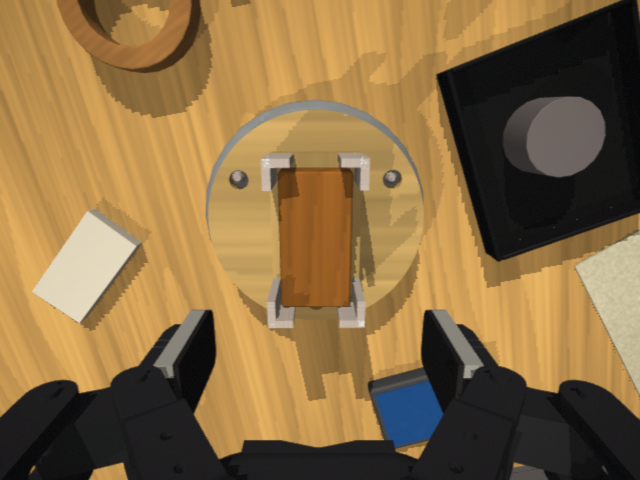

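The block lies in the pocket, square between the posts, at (316,238). Next are the layers, nearest first: (458,-97).

```bash
python3 -m inch '[[[2.6,-0.4,0,7],[5.2,-0.8,0,14],[7.8,-1.2,0,21],[10.4,-1.6,0,28],[13,-2,0,35],[15.6,-2.4,0,42],[18.2,-2.7,0.5,49],[20.4,-3,1,56]]]'
python3 -m inch '[[[0,0,0.5,7],[0,0,0.5,9],[0,0,0.5,9],[0,0,0.5,9],[0,0,0.5,9]]]'
python3 - <<'E'
from h import *
near(12,(458,-97),4)
E
```

```text
clock: 22.28
eef_pos: [456.5, -94.8, 172.8]
tool_rot: [-3.14, 0.002, 0.408]
force: [0.0, 0.5, 0.1]
width: 74.9
gripper_force: 0.0
clock: 22.7
eef_pos: [457.1, -96.9, 168.6]
tool_rot: [-3.141, 0.002, 0.256]
force: [0.4, 0.3, -0.8]
width: 74.8
gripper_force: 0.0
(np.float64(0.10000000000002274), array([458.1, -97. ,  89.6,  45.9,  15.1]), array([288, 160], dtype=int32), array([350, 277], dtype=int32))
row [ 0.09  0.02 16.48] turn -0.4 q7 -1.16
```

```bash
python3 -m inch '[[[0.1,0,4,0],[0.1,0,8,0],[0.1,0,12,0],[0.1,0,15,0],[0.1,0,16.4,0],[0.1,0,16.4,0],[0.1,0,16.4,0]]]' 7
python3 -m inch '[[[0,0,0,0],[0,0,0,0],[0,0,0,0],[0,0,0,0],[0,0,0,0],[0,0,0,0]]]' 0
python3 - <<'E'
from h import *
print(sensors.read_state()["eef_pos"])
E
python3 -m inch '[[[0,0,-1,0],[0,0,-4,0],[0,0,-8,0],[0,0,-12,0],[0,0,-15,0],[0,0,-15,0],[0,0,-15,0]]]' 
python3 - <<'E'
from h import *
to(450.6,-302.8,160,-10.3)
E
```

```text
clock: 23.33
eef_pos: [458.0, -96.8, 3.9]
tool_rot: [-3.14, 0.001, 0.255]
force: [0.7, 0.2, -0.6]
width: 70.1
gripper_force: 0.0
clock: 23.83
eef_pos: [459.0, -96.7, 5.7]
tool_rot: [3.141, -0.0, 0.256]
force: [-0.2, -0.8, 3.0]
width: 43.5
gripper_force: 61.4
[458.96851928 -96.74754352   5.71047708]
clock: 24.42
eef_pos: [459.7, -96.8, 156.9]
tool_rot: [3.14, -0.004, 0.255]
force: [-0.1, -0.4, -0.8]
width: 43.2
gripper_force: 61.3
row [-6.08 19.7  -0.29] turn -65.1 q7 -1.59
```

```bash
python3 -m inch '[[[-0.8,2.5,0,-7],[-1.5,5,0,-14],[-2.3,7.5,0,-21],[-3,10,0,-28],[-3.8,12.5,0,-35],[-4.6,15,0,-42],[-5.3,17.5,0,-49],[-6.1,19.7,0,-56]]]'
python3 -m inch '[[[0,0,0,-7],[0,0,0,-9],[0,0,0,-9],[0,0,0,-9],[0,0,0,-9]]]'
python3 - <<'E'
from h import *
to(450.6,-302.8,110,-10.3)
im,P=grab("wrist");cv2.imwrite("pics/w11.png",im);np.save("P9.npy",P,allow_pickle=True)
to(450.6,-302.8,110,-10.3)
m=cv2.inRange(cv2.cvtColor(im,cv2.COLOR_BGR2HSV),(5,120,40),(15,255,255))[:,230:410]
m=m.copy();m[:150]=0
r=np.where((m>0).sum(1)>90)[0];print(r[:3],[ (np.where(m[k])[0].min()+230,np.where(m[k])[0].max()+230) for k in r[:40:4]])
E
```

```text
clock: 25.08
eef_pos: [448.4, -303.7, 153.3]
tool_rot: [-3.139, -0.001, 1.239]
force: [-0.3, 0.2, -0.8]
width: 43.4
gripper_force: 61.3
clock: 25.5
eef_pos: [449.1, -301.8, 154.4]
tool_rot: [-3.14, -0.001, 1.39]
force: [-0.1, 0.7, -0.7]
width: 43.6
gripper_force: 61.3
row [-0.08  0.17  4.44] turn -0.0 q7 -0.29
row [-0.07  0.15  4.47] turn -0.0 q7 -0.29
[205 206 207] [(np.int64(259), np.int64(379)), (np.int64(254), np.int64(382)), (np.int64(251), np.int64(384)), (np.int64(252), np.int64(384)), (np.int64(252), np.int64(383)), (np.int64(252), np.int64(383)), (np.int64(252), np.int64(383)), (np.int64(252), np.int64(383)), (np.int64(253), np.int64(383)), (np.int64(253), np.int64(382))]
```

```bash
python3 -m inch '[[[0,0.16,2,0],[0,0.16,4,0],[0,0.16,5,0],[0,0.16,5.6,0],[0,0.16,6.2,0],[0,0.16,6.5,0],[0,0.16,6.5,0]]]'
python3 -m inch '[[[0,0,0.2,0],[0,0,0.4,0],[0,0,0.4,0],[0,0,0.5,0],[0,0,0.5,0]]]'

```

```text
clock: 26.13
eef_pos: [451.1, -302.7, 90.1]
tool_rot: [-3.141, -0.0, 1.39]
force: [-0.5, 0.1, -0.6]
width: 42.9
gripper_force: 61.3
clock: 26.55
eef_pos: [451.2, -303.0, 85.7]
tool_rot: [3.141, 0.0, 1.39]
force: [-0.3, 0.6, 3.3]
width: 43.6
gripper_force: 61.7
```

```bash
python3 -m inch '[[[0,0,0,0],[0,0,0,0],[0,0,0,0],[0,0,-4,0],[0,0,-8,0],[0,0,-11,0],[0,0,-11,0],[0,0,-11,0]]]' 7
python3 - <<'E'
from h import *
im,P=grab("wrist");cv2.imwrite("pics/w12.png",im)
m=cv2.inRange(cv2.cvtColor(im,cv2.COLOR_BGR2HSV),(5,120,40),(15,255,255))
for c in cv2.findContours(cv2.morphologyEx(m,cv2.MORPH_OPEN,np.ones((5,5))),0,1)[0]:
    if cv2.contourArea(c)>1500: print(rect(P,c,92))
to(560.5,-107,170,76)
E
```

```text
clock: 27.22
eef_pos: [452.0, -303.4, 197.0]
tool_rot: [3.138, 0.002, 1.39]
force: [-0.5, -0.1, -0.6]
width: 70.1
gripper_force: 0.0
[ 450.7 -301.8   91.2   45.7   79.6]
row [21.27  7.26  2.53] turn -86.4 q7 -0.24
```

```bash
python3 -m inch '[[[2.6,0.9,0,-7],[5.2,1.8,0,-14],[7.8,2.7,0.5,-21],[10.4,3.6,1,-28],[13,4.5,1.5,-35],[15.6,5.4,2,-42],[18.2,6.2,2.4,-49],[20.8,7.1,2.5,-56]]]'
python3 -m inch '[[[0,0,0,-7],[0,0,0,-14],[0,0,0,-21],[0,0,0,-28],[0,0,0,-30.4],[0,0,0,-30.4],[0,0,0,-30.4],[0,0,0,-30.4]]]'
python3 - <<'E'
from h import *
near(12,(560.5,-107),4)
E
```

```text
clock: 27.93
eef_pos: [557.1, -109.9, 167.7]
tool_rot: [-3.139, -0.003, 2.374]
force: [1.1, 0.4, 0.2]
width: 69.7
gripper_force: 0.0
clock: 28.6
eef_pos: [557.7, -110.9, 169.4]
tool_rot: [-3.141, -0.002, 2.897]
force: [1.2, -0.9, 0.5]
width: 69.7
gripper_force: 0.0
(np.float64(0.8999999999999773), array([ 559.6, -107. ,   89.6,   45.9,  -14. ]), array([293, 165], dtype=int32), array([355, 281], dtype=int32))
row [-0.09  0.43 16.57] turn 0.0 q7 0.66
```

```bash
python3 -m inch '[[[-0.1,0.4,4,0],[-0.1,0.4,8,0],[-0.1,0.4,12,0],[-0.1,0.4,15,0],[-0.1,0.4,16.5,0],[-0.1,0.4,16.5,0],[-0.1,0.4,16.5,0]]]' 7
python3 -m inch '[[[0,0,0,0],[0,0,0,0],[0,0,0,0],[0,0,0,0],[0,0,0,0],[0,0,0,0]]]' 0
python3 -m inch '[[[0,0,-1,0],[0,0,-4,0],[0,0,-8,0],[0,0,-12,0],[0,0,-15,0],[0,0,-15,0],[0,0,-15,0]]]' 
python3 - <<'E'
from h import *
to(451,-302.6,160,-10.3)
E
```

```text
clock: 29.23
eef_pos: [560.0, -106.9, 5.0]
tool_rot: [3.141, -0.001, 2.898]
force: [-0.4, 0.1, 0.7]
width: 70.2
gripper_force: 0.0
clock: 29.73
eef_pos: [561.5, -107.2, 7.6]
tool_rot: [3.141, 0.003, 2.898]
force: [-0.6, 0.3, 5.7]
width: 42.6
gripper_force: 60.0
clock: 30.32
eef_pos: [561.5, -107.3, 158.4]
tool_rot: [-3.141, 0.005, 2.898]
force: [-0.1, 0.0, -0.8]
width: 42.6
gripper_force: 61.0
row [  6.01 -21.61  -0.19] turn 86.3 q7 0.64
```

```bash
python3 -m inch '[[[0.7,-2.7,0,7],[1.5,-5.4,0,14],[2.2,-8.1,0,21],[3,-10.8,0,28],[3.7,-13.5,0,35],[4.5,-16.2,0,42],[5.2,-18.9,0,49],[6,-21.6,0,56]]]'
python3 -m inch '[[[0,0,0,7],[0,0,0,14],[0,0,0,21],[0,0,0,28],[0,0,0,30.3],[0,0,0,30.3],[0,0,0,30.3]]]'
python3 -m inch '[[[0,0,0,0],[0,0,0,0]]]'
python3 - <<'E'
from h import *
to(450.8,-303.2,100,-10.3)
E
```

```text
clock: 30.98
eef_pos: [448.2, -303.5, 154.5]
tool_rot: [-3.14, -0.001, 1.915]
force: [0.5, 0.2, 0.3]
width: 42.5
gripper_force: 61.1
clock: 31.57
eef_pos: [449.2, -302.3, 154.8]
tool_rot: [-3.14, -0.0, 1.394]
force: [0.3, -0.3, -0.0]
width: 42.9
gripper_force: 61.1
clock: 31.73
eef_pos: [449.7, -302.3, 154.9]
tool_rot: [-3.141, -0.0, 1.393]
force: [0.4, 0.3, -0.2]
width: 42.8
gripper_force: 61.1
row [-0.07  0.13  5.49] turn 0.1 q7 -0.28
```

```bash
python3 -m inch '[[[-0.1,0.13,2,0],[-0.1,0.13,3.5,0],[-0.1,0.13,4.5,0],[-0.1,0.13,5,0],[-0.1,0.13,5,0],[-0.1,0.13,5,0]]]'
python3 -m inch '[[[0,0,0.2,0],[0,0,0.4,0],[0,0,0.6,0],[0,0,0.6,0],[0,0,0.6,0]]]'

```

```text
clock: 32.23
eef_pos: [451.3, -303.5, 105.4]
tool_rot: [3.141, -0.0, 1.392]
force: [-1.3, 1.4, -0.6]
width: 42.5
gripper_force: 61.1
clock: 32.65
eef_pos: [451.3, -303.9, 99.7]
tool_rot: [3.141, 0.0, 1.392]
force: [-1.2, -0.4, 2.8]
width: 43.0
gripper_force: 61.5
```

```bash
python3 -m inch '[[[0,0,0,0],[0,0,0,0],[0,0,0,0],[0,0,-4,0],[0,0,-8,0],[0,0,-10,0],[0,0,-10,0],[0,0,-10,0]]]' 7
python3 - <<'E'
from h import *
near(104,(451,-302),200)
to(689,-102.4,170,94)
E
```

```text
clock: 33.32
eef_pos: [451.4, -304.1, 200.2]
tool_rot: [3.14, 0.001, 1.392]
force: [-0.3, 1.2, -0.8]
width: 69.8
gripper_force: 0.0
(np.float64(0.8000000000000114), array([ 451. , -301.2,   92.6,   45.9,   79.6]), array([278, 165], dtype=int32), array([357, 312], dtype=int32))
row [ 0.27  0.01 -0.11] turn 0.1 q7 -0.23
row [24.08 19.89  2.87] turn 75.7 q7 -0.23
```

```bash
python3 -m inch '[[[2.6,2.2,0,7],[5.2,4.4,0,14],[7.8,6.6,0,21],[10.4,8.8,1,28],[13,11,1.5,35],[15.6,13.2,2,42],[18.2,15.4,2.5,49],[20.8,17.4,2.8,56]]]'
python3 - <<'E'
from h import *
to(689,-102.4,170,94)
E
```

```text
clock: 34.03
eef_pos: [659.0, -128.8, 168.2]
tool_rot: [-3.14, 0.004, 0.409]
force: [-0.9, -0.4, -0.8]
width: 69.8
gripper_force: 0.0
row [ 3.8  -1.23 -0.19] turn 19.4 q7 -1.37
```

```bash
python3 -m inch '[[[1.5,-0.5,0,7],[3,-1,0,14],[3.8,-1.2,0,19.4],[3.8,-1.2,0,19.4],[3.8,-1.2,0,19.4],[3.8,-1.2,0,19.4],[3.8,-1.2,0,19.4]]]'
python3 - <<'E'
from h import *
near(12,(689,-102),4)
E
```

```text
clock: 34.62
eef_pos: [688.1, -105.0, 170.5]
tool_rot: [3.141, 0.002, 0.076]
force: [0.3, 0.0, -0.9]
width: 70.0
gripper_force: 0.0
(np.float64(1.0295630140986802), array([ 689.9, -102.5,   89.9,   45.9,    4.3]), array([284, 158], dtype=int32), array([346, 275], dtype=int32))
row [ 0.2  -0.24 16.68] turn 0.0 q7 -1.67
```

```bash
python3 -m inch '[[[0.1,-0.24,4,0],[0.1,-0.24,8,0],[0.1,-0.24,12,0],[0.1,-0.24,15,0],[0.1,-0.24,16.6,0],[0.1,-0.24,16.6,0],[0.1,-0.24,16.6,0]]]' 7
python3 -m inch '[[[0,0,0,0],[0,0,0,0],[0,0,0,0],[0,0,0,0],[0,0,0,0],[0,0,0,0]]]' 0
python3 -m inch '[[[0,0,-1,0],[0,0,-4,0],[0,0,-8,0],[0,0,-12,0],[0,0,-16,0],[0,0,-16,0],[0,0,-16,0]]]' 
python3 - <<'E'
from h import *
to(451,-302.6,160,-10.3)
E
```

```text
clock: 35.25
eef_pos: [690.1, -101.5, 5.5]
tool_rot: [-3.141, -0.0, 0.076]
force: [-0.1, -0.6, 0.8]
width: 70.3
gripper_force: 0.0
clock: 35.75
eef_pos: [692.1, -101.3, 8.8]
tool_rot: [3.141, -0.005, 0.076]
force: [-1.1, -0.5, 6.9]
width: 41.8
gripper_force: 59.8
clock: 36.33
eef_pos: [692.4, -101.2, 170.6]
tool_rot: [3.14, -0.008, 0.076]
force: [0.2, 0.2, -0.4]
width: 41.9
gripper_force: 60.7
row [-25.61  18.25   0.87] turn -75.4 q7 -1.68
```

```bash
python3 -m inch '[[[-2.6,1.8,0,-7],[-5.2,3.7,0,-14],[-7.8,5.5,0,-21],[-10.4,7.4,0,-28],[-13,9.2,0,-35],[-15.6,11,0,-42],[-18.2,12.9,0,-49],[-20.8,14.7,0,-56]]]'
python3 - <<'E'
from h import *
to(451.3,-300.8,165,-10.3)
E
```

```text
clock: 37.0
eef_pos: [491.6, -264.3, 164.7]
tool_rot: [-3.14, 0.001, 1.06]
force: [-0.4, -0.1, -0.8]
width: 41.7
gripper_force: 60.8
row [-5.15 -1.73 -0.02] turn -19.0 q7 -0.63
```

```bash
python3 -m inch '[[[-1.8,-0.6,0,-7],[-3.6,-1.2,0,-14],[-5.1,-1.7,0,-19],[-5.1,-1.7,0,-19],[-5.1,-1.7,0,-19],[-5.1,-1.7,0,-19],[-5.1,-1.7,0,-19],[-5.1,-1.7,0,-19]]]'
python3 - <<'E'
from h import *
to(451.3,-300.8,113,-10.3)
E
```

```text
clock: 37.67
eef_pos: [454.7, -298.3, 165.4]
tool_rot: [3.141, -0.0, 1.386]
force: [-0.2, 0.1, -0.7]
width: 41.6
gripper_force: 60.8
row [-0.31 -0.29  5.24] turn -0.3 q7 -0.29
```

```bash
python3 -m inch '[[[-0.31,-0.29,1.5,-0.3],[-0.31,-0.29,3,-0.3],[-0.31,-0.29,4,-0.3],[-0.31,-0.29,4.6,-0.3],[-0.31,-0.29,4.6,-0.3],[-0.31,-0.29,4.6,-0.3]]]'
python3 - <<'E'
from h import *
to(451.3,-300.8,112.8,-10.3)
E
python3 -m inch '[[[0,0,0.2,0],[0,0,0.4,0],[0,0,0.6,0],[0,0,0.65,0],[0,0,0.65,0]]]'

```

```text
clock: 38.17
eef_pos: [450.8, -301.5, 119.4]
tool_rot: [3.141, -0.0, 1.391]
force: [-0.1, 0.4, -0.1]
width: 41.8
gripper_force: 60.8
row [0.08 0.03 0.66] turn 0.0 q7 -0.34
clock: 38.58
eef_pos: [450.4, -302.1, 112.9]
tool_rot: [3.141, 0.0, 1.39]
force: [-0.2, 1.0, 0.2]
width: 41.8
gripper_force: 61.1
```

```bash
python3 -m inch '[[[0.1,0,0,0],[0.1,0,0.07,0],[0.1,0,0.07,0]]]'
python3 -m inch '[[[0,0,0,0],[0,0,0,0],[0,0,0,0],[0,0,-4,0],[0,0,-8,0],[0,0,-9,0],[0,0,-9,0],[0,0,-9,0]]]' 7
python3 - <<'E'
from h import *
near(116,(451,-302),200)
to(455.5,58.5,180,93.3)
im,P=grab("top")
m=cv2.morphologyEx(cv2.inRange(cv2.cvtColor(im,cv2.COLOR_BGR2HSV),(5,150,40),(15,255,130)),cv2.MORPH_OPEN,np.ones((3,3)))
for c in cv2.findContours(m,0,1)[0]:
    if 300<cv2.contourArea(c)<2500: print(c.reshape(-1,2).mean(0).round(),rect(P,c,12),rect(P,c,44))
E
```

```text
clock: 38.83
eef_pos: [450.6, -301.2, 112.8]
tool_rot: [3.141, 0.001, 1.39]
force: [-1.1, 0.8, 6.1]
width: 41.8
gripper_force: 63.2
clock: 39.5
eef_pos: [450.4, -301.3, 202.2]
tool_rot: [3.141, 0.001, 1.39]
force: [-0.5, 0.4, -0.2]
width: 70.1
gripper_force: 0.0
(np.float64(2.061552812808814), array([ 450.2, -300.1,   94.5,   45.5,   79.7]), array([278, 168], dtype=int32), array([359, 323], dtype=int32))
row [0.11 0.04 0.12] turn -0.1 q7 -0.23
row [35.48 -5.89  2.12] turn 76.3 q7 -0.23
[404. 275.] [ 456.6 -298.7   64.4   50.5   79.9] [ 455.7 -293.5   62.7   49.2   79.9]
[244. 277.] [455.8  59.3  89.2  46.5   2.6] [454.9  55.4  87.   45.4   2.6]
[230. 231.] [559.7  90.6  96.   47.   17.6] [556.2  86.   93.6  45.8  17.6]
```

The top view shows the roof was knocked aside and is now near (558,88). The stack is at (451,-302). The last layer is at (456,59).

```bash
python3 -m inch '[[[3.8,-0.6,0,7],[7.6,-1.2,0,14],[11.4,-1.9,0,21],[15.2,-2.5,1,28],[19,-3.1,1,35],[22.8,-3.8,2,42],[26.6,-4.4,2,49],[30,-5,2,56]]]'
python3 - <<'E'
from h import *
to(455.7,58.7,180,93)
E
```

```text
clock: 40.27
eef_pos: [453.6, 5.2, 180.4]
tool_rot: [-3.14, 0.003, 0.416]
force: [0.7, 0.4, 0.8]
width: 69.6
gripper_force: 0.0
row [ 2.36 -4.81  0.04] turn 20.8 q7 -1.67
```

```bash
python3 -m inch '[[[1,-2,0,7],[2,-4,0,14],[2.4,-4.8,0,20.5],[2.4,-4.8,0,20.5],[2.4,-4.8,0,20.5],[2.4,-4.8,0,20.5],[2.4,-4.8,0,20.5]]]'
python3 - <<'E'
from h import *
near(12,(456,59),4)
E
```

```text
clock: 40.85
eef_pos: [457.0, 55.2, 181.5]
tool_rot: [3.141, 0.001, 0.064]
force: [-0.5, -0.0, 0.2]
width: 69.9
gripper_force: 0.0
(np.float64(0.6999999999999886), array([455.3,  59. ,  89.7,  45.8,   3.2]), array([283, 162], dtype=int32), array([343, 274], dtype=int32))
row [-0.15 -0.39 17.76] turn 0.4 q7 -2.05
```

```bash
python3 -m inch '[[[-0.2,-0.39,4,0.4],[-0.2,-0.39,8,0.4],[-0.2,-0.39,12,0.4],[-0.2,-0.39,15,0.4],[-0.2,-0.39,17.8,0.4],[-0.2,-0.39,17.8,0.4],[-0.2,-0.39,17.8,0.4]]]' 7
python3 -m inch '[[[0,0,0,0],[0,0,0,0],[0,0,0,0],[0,0,0,0],[0,0,0,0],[0,0,0,0]]]' 0
python3 -m inch '[[[0,0,-1,0],[0,0,-4,0],[0,0,-8,0],[0,0,-12,0],[0,0,-16,0],[0,0,-18,0],[0,0,-18,0]]]' 
python3 - <<'E'
from h import *
to(451,-302.2,180,-10.3)
E
```

```text
clock: 41.48
eef_pos: [454.5, 60.2, 3.2]
tool_rot: [-3.141, 0.002, 0.057]
force: [0.7, -0.9, -0.4]
width: 70.1
gripper_force: 0.0
clock: 41.98
eef_pos: [456.8, 60.7, 6.4]
tool_rot: [-3.141, -0.005, 0.056]
force: [-0.6, 0.3, 5.3]
width: 43.5
gripper_force: 60.1
clock: 42.57
eef_pos: [458.5, 61.3, 190.0]
tool_rot: [-3.141, -0.012, 0.056]
force: [0.7, -0.2, -0.9]
width: 43.4
gripper_force: 61.3
row [-2.8  36.25  0.93] turn -76.5 q7 -2.16
```

```bash
python3 -m inch '[[[-0.3,3.8,0,-7],[-0.6,7.6,0,-14],[-0.9,11.4,0,-21],[-1.2,15.2,0,-28],[-1.5,19,0,-35],[-1.8,22.8,0,-42],[-2.1,26.6,0,-49],[-2.4,30,0,-56]]]'
python3 - <<'E'
from h import *
to(451.2,-301,185,-10.3)
E
```

```text
clock: 43.23
eef_pos: [447.3, -243.1, 184.4]
tool_rot: [3.141, 0.001, 1.039]
force: [0.5, 0.8, -0.4]
width: 43.1
gripper_force: 61.3
row [-4.79  3.27 -0.05] turn -20.2 q7 -0.75
```

```bash
python3 -m inch '[[[-1.6,1.1,0,-7],[-3.2,2.2,0,-14],[-4.8,3.3,0,-20.2],[-4.8,3.3,0,-20.2],[-4.8,3.3,0,-20.2],[-4.8,3.3,0,-20.2],[-4.8,3.3,0,-20.2],[-4.8,3.3,0,-20.2]]]'
python3 - <<'E'
from h import *
to(451.2,-301,128,-10.3)
E
```

```text
clock: 43.9
eef_pos: [452.2, -297.4, 184.4]
tool_rot: [3.141, 0.0, 1.388]
force: [0.1, 0.9, 0.1]
width: 42.8
gripper_force: 61.3
row [-0.37 -0.03  5.64] turn -0.2 q7 -0.36
```

```bash
python3 -m inch '[[[-0.3,0,1.5,-0.2],[-0.3,0,3,-0.2],[-0.3,0,4.5,-0.2],[-0.3,0,5.6,-0.2],[-0.3,0,5.6,-0.2],[-0.3,0,5.6,-0.2],[-0.3,0,5.6,-0.2]]]'
python3 - <<'E'
from h import *
to(451.2,-301,122.4,-10.3)
E
```

```text
clock: 44.48
eef_pos: [452.1, -301.2, 128.4]
tool_rot: [3.141, -0.0, 1.391]
force: [0.3, 0.3, -0.2]
width: 42.9
gripper_force: 61.3
row [ 0.01 -0.09  0.6 ] turn -0.0 q7 -0.42
```

```bash
python3 -m inch '[[[0,-0.09,0.2,0],[0,-0.09,0.4,0],[0,-0.09,0.6,0],[0,-0.09,0.7,0],[0,-0.09,0.7,0]]]'
python3 -m inch '[[[0,0,0,0],[0,0,0,0],[0,0,0,0],[0,0,-4,0],[0,0,-8,0],[0,0,-8,0],[0,0,-8,0],[0,0,-8,0]]]' 7
python3 - <<'E'
from h import *
near(128,(451,-302),200,"w13.png")
im,P=grab("top");cv2.imwrite("pics/t13.png",im)
m=cv2.morphologyEx(cv2.inRange(cv2.cvtColor(im,cv2.COLOR_BGR2HSV),(5,150,40),(15,255,150)),cv2.MORPH_OPEN,np.ones((3,3)))
for c in cv2.findContours(m,0,1)[0]:
    if 300<cv2.contourArea(c)<2500: print(c.reshape(-1,2).mean(0).round(),rect(P,c,12),rect(P,c,30))
to(558,88,200,107.5)
E
```

```text
clock: 44.9
eef_pos: [450.9, -301.6, 122.4]
tool_rot: [3.141, 0.002, 1.39]
force: [-2.8, -0.2, 10.7]
width: 43.2
gripper_force: 62.7
clock: 45.57
eef_pos: [450.0, -301.5, 200.7]
tool_rot: [-3.141, 0.0, 1.39]
force: [-0.0, -0.3, -1.6]
width: 69.8
gripper_force: 0.0
(np.float64(2.617250465660504), array([ 450.7, -299.4,   95.4,   45.5,   79.7]), array([277, 168], dtype=int32), array([363, 333], dtype=int32))
row [0.21 0.07 0.  ] turn -0.1 q7 -0.33
[404. 275.] [ 456.8 -297.3   60.1   55.3   88.7] [ 456.3 -294.4   59.2   54.5   88.7]
[227. 230.] [559.5  95.5  93.7  36.8  16.3] [557.5  92.8  92.3  36.3  16.3]
row [ 4.024e+01  3.670e+00 -1.000e-02] turn 62.1 q7 -0.33
```

```bash
python3 -m inch '[[[3.9,0.3,0,7],[7.8,0.7,0,14],[11.7,1,0,21],[15.6,1.4,0,28],[19.5,1.7,0,35],[23.4,2.1,0,42],[27.3,2.4,0,49],[31,2.8,0,56]]]' 8.5
python3 - <<'E'
from h import *
to(558,90,200,107)
E
```

```text
clock: 46.33
eef_pos: [533.2, 0.7, 199.8]
tool_rot: [-3.141, 0.002, 0.408]
force: [0.3, 0.8, 0.5]
width: 85.1
gripper_force: 0.0
row [ 5.82 -7.21 -0.02] turn 6.4 q7 -1.7
```

```bash
python3 -m inch '[[[2,-2.4,0,6],[4,-4.8,0,6],[5.8,-7.2,0,6],[5.8,-7.2,0,6],[5.8,-7.2,0,6],[5.8,-7.2,0,6],[5.8,-7.2,0,6]]]'
python3 -m inch '[[[0,0,0,0],[0,0,0,0]]]'
python3 - <<'E'
from h import *
near(22,(558,90),14,"w14.png")
near(44,(558,90),14)
E
```

```text
clock: 46.92
eef_pos: [557.6, 86.0, 200.1]
tool_rot: [3.141, 0.002, 0.306]
force: [-0.5, -0.2, 0.0]
width: 85.1
gripper_force: 0.0
clock: 47.08
eef_pos: [558.0, 86.4, 200.8]
tool_rot: [3.141, 0.001, 0.306]
force: [0.1, -0.9, 0.6]
width: 84.6
gripper_force: 0.0
(np.float64(5.556977595779881), array([553.2,  87.2,  99.8,  45.6,  16.3]), array([287, 158], dtype=int32), array([346, 279], dtype=int32))
row [-0.44 -0.2  18.7 ] turn 1.3 q7 -1.92
(np.float64(1.2041594578792343), array([557.9,  88.8,  93.5,  42.7,  16.2]), array([287, 158], dtype=int32), array([346, 280], dtype=int32))
row [ 0.04 -0.19 18.7 ] turn 1.4 q7 -1.92
```

```bash
python3 - <<'E'
from h import *
im=cv2.imread("pics/w14.png");P=camera_params("wrist");t=sensors.read_state()["eef_pos"];R=rot()
print("back,front in tool",(cast(P,(316,279.5),44)-t)@R,(cast(P,(316,158),0)-t)@R,(cast(P,(316,158),44)-t)@R)
cv2.imwrite("pics/w14c.png",cv2.resize(im[130:310,220:410],None,fx=2,fy=2))
print([tuple(im[r,316]) for r in range(152,182,3)])
E
```

```text
back,front in tool [[-45.7653247   -1.86926686 157.05477887]] [[ 43.69795236  -1.91908219 201.04313143]] [[ 47.37625092  -1.73586212 157.04269847]]
[(np.uint8(62), np.uint8(115), np.uint8(151)), (np.uint8(61), np.uint8(113), np.uint8(148)), (np.uint8(34), np.uint8(67), np.uint8(97)), (np.uint8(17), np.uint8(40), np.uint8(67)), (np.uint8(28), np.uint8(75), np.uint8(122)), (np.uint8(29), np.uint8(76), np.uint8(124)), (np.uint8(28), np.uint8(76), np.uint8(124)), (np.uint8(31), np.uint8(78), np.uint8(126)), (np.uint8(27), np.uint8(76), np.uint8(125)), (np.uint8(27), np.uint8(75), np.uint8(124))]
```

```bash
python3 -m inch '[[[-0.2,-0.2,4,1.2],[-0.2,-0.2,8,1.2],[-0.2,-0.2,12,1.2],[-0.2,-0.2,16,1.2],[-0.2,-0.2,19,1.2],[-0.2,-0.2,19.8,1.2],[-0.2,-0.2,19.8,1.2],[-0.2,-0.2,19.8,1.2]]]' 7.5
python3 -m inch '[[[0,0,0,0],[0,0,0,0],[0,0,0,0],[0,0,0,0],[0,0,0,0],[0,0,0,0],[0,0,0,0]]]' 0
python3 -m inch '[[[0,0,-1,0],[0,0,-4,0],[0,0,-8,0],[0,0,-12,0],[0,0,-16,0],[0,0,-20,0],[0,0,-20,0],[0,0,-20,0]]]' 
python3 - <<'E'
from h import *
to(451,-302.2,200,-10.3)
E
```

```text
clock: 47.85
eef_pos: [556.3, 89.6, 4.0]
tool_rot: [-3.141, -0.001, 0.287]
force: [0.2, -0.5, 1.0]
width: 74.8
gripper_force: 0.0
clock: 48.43
eef_pos: [557.2, 89.4, 5.4]
tool_rot: [3.141, -0.004, 0.287]
force: [-0.5, -0.5, 7.1]
width: 44.5
gripper_force: 62.1
clock: 49.1
eef_pos: [557.0, 89.5, 206.7]
tool_rot: [3.14, -0.006, 0.287]
force: [-0.4, -0.2, -2.2]
width: 44.6
gripper_force: 62.0
row [-21.25  34.57   0.57] turn -63.3 q7 -1.95
```

```bash
python3 -m inch '[[[-2,3.3,0,-7],[-4,6.6,0,-14],[-6,9.9,0,-21],[-8,13.2,0,-28],[-10,16.4,0,-35],[-12,19.6,0,-42],[-14,22.9,0,-49],[-16,26.2,0,-56]]]'
python3 - <<'E'
from h import *
s=sensors.read_state();print(s["width"],s["gripper_force"])
to(451.2,-301.2,200,-10.3)
E
```

```text
clock: 49.77
eef_pos: [474.3, -209.1, 202.1]
tool_rot: [-3.139, 0.0, 1.271]
force: [0.9, 1.0, -1.6]
width: 44.9
gripper_force: 61.9
44.88477133898103 61.944851875305176
row [-9.48  0.52  0.21] turn -6.9 q7 -0.61
```

```bash
python3 -m inch '[[[-3,0.2,0,-3],[-6,0.4,0,-6.9],[-9,0.5,0,-6.9],[-9.5,0.5,0,-6.9],[-9.5,0.5,0,-6.9],[-9.5,0.5,0,-6.9],[-9.5,0.5,0,-6.9],[-9.5,0.5,0,-6.9]]]'
python3 - <<'E'
from h import *
to(451.2,-301.2,140,-10.3)
E
```

```text
clock: 50.43
eef_pos: [453.0, -297.6, 203.2]
tool_rot: [-3.142, -0.001, 1.388]
force: [-0.6, 0.3, -1.2]
width: 44.7
gripper_force: 62.0
row [-0.39 -0.11  6.32] turn -0.2 q7 -0.34
```

```bash
python3 -m inch '[[[-0.35,-0.1,1.5,-0.2],[-0.35,-0.1,3,-0.2],[-0.35,-0.1,4.5,-0.2],[-0.35,-0.1,5.5,-0.2],[-0.35,-0.1,6.2,-0.2],[-0.35,-0.1,6.2,-0.2],[-0.35,-0.1,6.2,-0.2]]]'
python3 - <<'E'
from h import *
to(451.2,-301.2,133.4,-10.3)
im,P=grab("wrist");cv2.imwrite("pics/w15.png",im)
E
```

```text
clock: 51.02
eef_pos: [451.3, -302.2, 141.3]
tool_rot: [3.141, -0.0, 1.389]
force: [-0.0, -1.0, -1.2]
width: 44.4
gripper_force: 61.9
row [ 0.1  -0.03  0.79] turn -0.1 q7 -0.41
```

```bash
python3 -m inch '[[[0.1,0,0.2,0],[0.1,0,0.4,0],[0.1,0,0.6,0],[0.1,0,0.75,0],[0.1,0,0.8,0],[0.1,0,0.8,0]]]'
python3 -m inch '[[[0,0,0.03,0],[0,0,0.03,0]]]'

```

```text
clock: 51.57
eef_pos: [451.0, -302.0, 133.4]
tool_rot: [3.141, 0.001, 1.388]
force: [-1.2, 0.2, 3.3]
width: 44.3
gripper_force: 62.4
clock: 51.73
eef_pos: [451.1, -301.9, 133.4]
tool_rot: [3.141, 0.001, 1.388]
force: [-2.4, 0.7, 6.7]
width: 44.7
gripper_force: 62.9
```

```bash
python3 -m inch '[[[0,0,0,0],[0,0,0,0],[0,0,0,0],[0,0,0,0],[0,0,-3,0],[0,0,-7,0],[0,0,-11,0],[0,0,-11,0]]]' 7.5
python3 -m inch '[[[3,0,0,0],[6,0,0,0],[10,0,0,0],[14,0,0,0],[18,0,0,0],[20,0,0,0],[20,0,0,0],[20,0,0,0]]]'
python3 - <<'E'
from h import *
a,P=grab("scene");b,T=grab("top")
u,v=map(int,proj(P,[451,-302,90])[0]);u2,v2=map(int,proj(T,[451,-302,90])[0]);print(u,v,u2,v2)
A=cv2.resize(a[v-55:v+55,u-55:u+55],(390,390),interpolation=3);B=cv2.resize(b[v2-55:v2+55,u2-55:u2+55],(390,390),interpolation=3)
cv2.imwrite("pics/fin.png",np.hstack([A,B]))
E
```

```text
clock: 52.4
eef_pos: [455.6, -302.0, 249.6]
tool_rot: [3.13, 0.002, 1.389]
force: [2.4, -0.6, 0.3]
width: 75.0
gripper_force: 0.0
clock: 53.07
eef_pos: [487.5, -103.8, 242.9]
tool_rot: [3.141, 0.0, 1.392]
force: [-0.6, -1.4, -0.1]
width: 74.6
gripper_force: 0.0
227 201 412 276
```

View pics/fin.png

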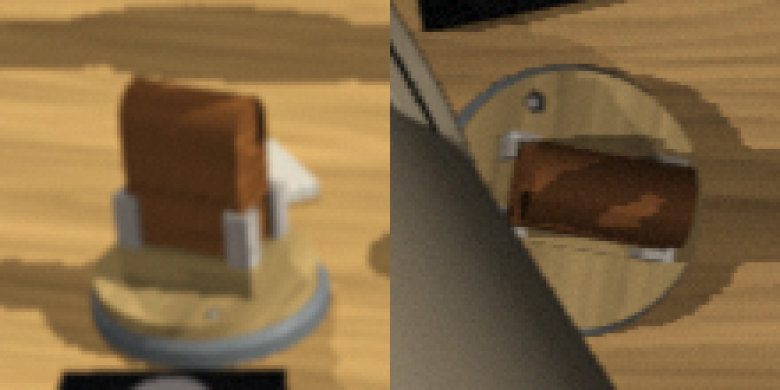

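The final view shows the stack upright and square between the posts, roof on top (left half), with the stand flat on the base. The roof's long axis is parallel to the post line in the top view (right half).

```bash
python3 -c "
from cell import order
print(order.finish_job())"
```

```text
the job is handed in; nothing more can be done
None
```

I handed the job in at about 53 s: dust cap in the tray, stand home on the three studs, and the block, all four layers and the roof stacked square in the pocket; I didn't re-check the bystanders or the white look-alikes afterwards, but nothing in the run was aimed at them.

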